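Eject the filter frame and snap the optics housings shut

TASK

On the optics bench, push the filter housing's spring ejector tab to slide the glass-windowed filter frame out of its front, then take the frame and lay it gently flat in the open grey tray, lowering it to the tray's floor before letting go. Only after that, press down the hinged covers of both housings (the filter housing and the lens housing) until each snaps past its roller catch and stays fully shut by itself, without ever pressing harder than 40 N. Leave the other things on the bench where they are.

Things in the scene. Friction and masses are not known exactly. Their poses are not given: they have to be found in the camera images.
- filter_unit: Filter housing, fixed: aluminium box 120 (x) x 116 (y) x 44 mm, guide bar behind it to x = 140 mm. Origin: centre of the box's underside; x from its open front to its hinge and ejector side, z up. Bay 54 mm wide along x, floor at z = 28 mm, open to front and top; two roof tabs (x = 30 to 58) cover the frame's rear 12 mm. Catch post at x = -58 to -32, y = -61 to -75, top z = 84 mm.
- ejector_tab (a point): Rear (+x) face of the ejector's upright steel tab, 15 mm below its top; at rest at (123, 0, 85) mm in the filter housing's frame. Tab 40 mm wide (y), 8 mm thick, z = 29 to 100 mm. Pushed from behind it slides to the housing's front (-x), carrying the frame along after 2 mm. Spring about 2 N at first, 6 N at the end; it brings the tab back when let go, the frame stays out.
- ejector (a joint): Ejector travel in m: 0 at rest, 0.045 pushed fully in (end stop).
- frame: Loose steel filter frame, flat plate 100 (x) x 50 (y) x 14 mm with a glass window, about 160 g. Origin: centre of its underside. Starts flat in the filter housing's bay, axes parallel to the housing's, origin at (-8, 0, 28) mm there, 2 mm play at its sides. Ejected, its front 41 mm stick out 28 mm above the bench: grip it there from above across the 50 mm width, then pull or lift it out.
- tray: Open grey plastic tray 200 (x) x 150 (y) x 28 mm high, walls and floor 5 mm thick, fixed to the bench. Origin: centre of its underside, on the bench; x along its length.
- lens_unit: Lens housing, fixed to the bench: the same box, cover and catch as the filter housing but with no ejector or guide bar, closed at the front, and with a black lens cell inside. Same frame: x points to the cover's hinge side, z up; catch post at x = -58 to -32, y = -61 to -75, top z = 84 mm.
- filter_cover (a joint): Cover angle in rad, grows as it opens (to 0.9). Grey plate 128 mm long from the hinge, 100 wide, 6 thick, 36 mm lip below its free edge. A spring lifts it (2 to 3 N at the pad). The catch's height is set differently on each housing and each time, not known: the cover is caught and stops hard somewhere from 0 to 0.2. From 0.08 rad above that a roller resists: 10 to 18 N at the pad, then it snaps.
- filter_cover_hinge (a point): Centre of the filter cover's hinge line, at (62, 0, 53) mm in the housing's frame, line along its y. Axes turn with the cover: x along the plate from free edge to hinge, y along the hinge, z out of the outer face.
- filter_cover_pad (a point): Centre of the ribbed press pad on the filter cover's outer face, 105 mm from the hinge line, 3 mm above the plate's mid plane; same axes as the hinge point. When shut it is 56 to 77 mm above the bench, as the catch is set.
- lens_cover (a joint): Angle of the lens housing's cover in rad: the same kind of cover, spring and catch, at its own unknown height. For both: the roller is passed 2.5 mm above shut at the pad; past it the catch draws and holds the cover shut; short of it the cover springs up to above 0.4 rad when let go.
- lens_cover_hinge (a point): Centre of the lens cover's hinge line; moves with the cover, axes as for the filter cover.
- lens_cover_pad (a point): Centre of the ribbed press pad on the lens cover's outer face, 105 mm from its hinge line; 56 to 77 mm above the bench when shut, as its catch is set.
- mirror_mount: Bystander: black mirror mount, 50 mm wide, 62 mm high, upright. Origin: underside centre.
- post_holder: Bystander: steel post, 44 mm foot, 60 mm high. Origin: underside centre.
- lens_tube: Bystander: black tube 32 mm across, 55 mm high, standing. Origin: underside centre.
- red_bin: Bystander: open red plastic box 85 x 85 x 45 mm. It is not the tray. Origin: underside centre.
- screwdriver: Bystander: screwdriver, 180 mm long, lying. Origin: under its middle.
- weight: Bystander: steel cylinder 48 mm across, 60 mm high. Origin: underside centre.

How it is judged (in metres and radians):
On the way, in this order (a step that is already met when the one before it is completed fails the run):
1. the ejector tab is pushed in (at least 35 mm) and has slid the frame at least 30 mm out of the filter housing's front (value of joint ejector above 0.035 m and x of frame in the frame of filter_unit below -0.038 m).
2. the frame is lowered into the tray to within 20 mm of its floor while still held by the gripper (x of frame in the frame of tray between -0.06 and 0.06 m and y of frame in the frame of tray between -0.055 and 0.055 m and z of frame in the frame of tray below 0.025 m and contact force between the fingers and frame above 0.5 N).
3. the frame lies flat in the tray, let go, with both covers still open (x of frame in the frame of tray between -0.06 and 0.06 m and y of frame in the frame of tray between -0.055 and 0.055 m and value of joint each of filter_cover, lens_cover above 0.4 rad and z of frame in the frame of tray below 0.01 m and angle between frame's own z axis and vertical below 0.12 rad and contact force between the fingers and frame below 0.1 N), for 0.1 s.
At the end, for the whole second after the job is handed in: Both covers are held shut by their catches (each below 0.27 rad; uncaught they spring up past 0.4), and the frame rests, released, flat on the tray floor (origin under 10 mm above the tray underside, tilt under 0.12 rad, centre within 60 mm in x and 55 mm in y of the tray centre) (value of joint each of filter_cover, lens_cover below 0.27 rad and x of frame in the frame of tray between -0.06 and 0.06 m and y of frame in the frame of tray between -0.055 and 0.055 m and z of frame in the frame of tray below 0.01 m and angle between frame's own z axis and vertical below 0.12 rad and linear speed of frame below 0.02 m/s); the robot touches nothing.
It fails at once if a housing (or its cover or ejector) is pressed with more than 40 N (contact force between any of the fingers, the arm and filter_unit above 40 N or contact force between any of the fingers, the arm and lens_unit above 40 N).
It fails at once if a bystander is moved more than 30 mm (distance of any of mirror_mount, post_holder, lens_tube, red_bin, screwdriver, weight from where it was at the start of the episode above 0.03 m).
It also fails if it takes over 72 s, if anything falls off the work surface, if the arm or the gripper's body presses on something with over 40 N, if the wrist force passes 120 N, or if a joint passes its speed limit or range.

ROBOT

A 6-joint arm with a two-finger parallel gripper is mounted at the origin on the work surface. World frame = base frame: x ahead of the robot, y to its left, z up, the work surface at z = 0. Lengths are in m, angles in degrees, forces in N, time in s.
With the tool pointing down it reaches from about 0.25 to 0.725 m from the base axis. Payload 9.7 kg.
Tool frame: the origin (TCP) lies midway between the tips of the shut fingers; the grasp point (between the pads) lies 19 mm behind it; z points along the fingers, y is the direction in which the jaws open and shut (so a half turn about z gives the same grasp; the last joint's range is limited). The gripper opens to 85 mm and grips with 20 to 120 N. Pads are 22 mm wide; open, the fingers measure 114 mm over their backs; the gripper's body (76 mm by 85 mm) begins 54 mm behind the grasp point. The pads swing forward as they close: fully open they stand 13 mm farther back than shut.
Start: joints at [65.374, 4.979, 10.078, 95.1, 0, 90], TCP at [0.229, 0.5, 0.231] pointing down, gripper open.
Joint ranges: [-179.16, 179.16], [-48.56, 103.87], [-65.8, 70.77], [-126.05, 130.52], [-82.76, 87.17], [-180, 180]. Speed limits (degrees/s): [127.2, 127.2, 147.25, 180, 180, 180].

INTERFACE

Orientations are given as [roll, pitch, yaw] about the fixed x, y, z axes, in that order (R = Rz(yaw) Ry(pitch) Rx(roll)).
In Python, from workcell import get_obs, camera, get_calibration, job_done gives the robot as it stands.
- The arm moves only by the tool play_rows, never from a script. Its argument "commands" is text: rows parted by semicolons, each of 5 numbers parted by spaces: the opening, from 0 (shut) to 1 (fully open), then the shift along the world's x, y, z in mm, then the turn about the world's z in degrees. A call has 1 to 10 rows; each row is the pose to reach, as a shift and turn from the pose commanded when the call began; what a row does not reach only later rows make up. A row lasts 1/12 s, in which the tool goes at most 41.7 mm and 7.16 degrees, less where a joint would pass 70% of its speed; a pose out of reach is approached as far as the arm can. A call with a gripper value outside its range is refused whole. The fingers move at their own pace and stop on an object; "force" is the grip in N (left out, the last holds). Time passes only in rows, so rows that repeat a pose let the fingers close. It gives the time, the measured TCP pose, the force and the opening at its end, in the units of the state.
- get_obs(): the state, without advancing time (a new reading comes with each control period).
- camera(name): name is "side" or "top" or "wrist"; returns the picture (420x560x3 uint8, red, green, blue); there is no depth.
- get_calibration(name): a dict with "fx", "fy", "cx", "cy" (pixels), "eye" and "attitude" of the camera in the world; the wrist camera has in their place "mount" (4x4, takes a point from camera to tool coordinates, whose origin is the TCP and whose axes are the flange's). Camera axes: x right, y down, z forward; pixel columns grow to the right and rows downward; lengths in m; the calibration is good to about 2 mm. A picture is of the moment at which its call begins: read the wrist's pose just before it. get_calibration takes no time and is no camera call.
- job_done(): hands the job in, once; it reports no verdict.
The state is a dict: "time": time; "q": joint angles; "qd": joint speeds; "joint_efforts": joint torques, N m; "ee_pos": TCP position; "tcp_rot": TCP orientation; "wrist_force": force on the tool from outside, world axes, zero at the start; "torque": the same for the moment, N m; "opening": finger opening in m.
Only numpy, scipy, OpenCV 4.12 (cv2) and the standard library are available. Lean on these libraries where they do the work, as an engineer would, in place of code of your own. Each camera call takes 0.05 s, during which the arm holds its last target.

## Working session

There is one attempt and no reset: what is moved stays moved. The work goes in short steps, Python scripts to look and compute and a tool call to move; the robot and the scene stay as the last step left them, time stands still between calls to the robot, and variables do not carry over. Pictures are saved under pics/ and viewed, and the job is handed in when it is done.

Besides the shell and the picture viewer there is one more tool, called in YAML: its name, and indented under it one key for each argument. play_rows: Moves the arm, as the interface text tells. Its arguments: {"type":"object","properties":{"commands":{"type":"string"},"force":{"type":"number"}},"required":["commands"]}

```bash
ls; mkdir -p pics
python3 - <<'E'
from workcell import get_obs, camera, get_calibration
import cv2
for n in ['side','top','wrist']:
    c=get_calibration(n); print(n,c)
o=get_obs(); print(o)
for n in ['side','top','wrist']:
    cv2.imwrite(f'pics/{n}0.png',camera(n)[:,:,::-1])
E
```

```text
pics
side {'fx': 453.88613735360747, 'fy': 453.88613735360747, 'cx': 284.1319489719087, 'cy': 208.3828559322698, 'eye': array([0.34079446, 0.90246457, 0.94111973]), 'attitude': array([-133.94654718,    0.67665534, -167.80471298])}
top {'fx': 392.05198865242664, 'fy': 392.05198865242664, 'cx': 279.5672232222437, 'cy': 211.4904487413646, 'eye': array([ 0.48054171, -0.00772843,  1.21727832]), 'attitude': array([-177.02147033,    0.76087723,  -90.21347427])}
wrist {'fx': 303.8314008743812, 'fy': 303.8314008743812, 'cx': 277.0871080493724, 'cy': 211.4156205712828, 'mount': array([[ 2.30954636e-04, -9.61007438e-01, -2.76522422e-01,
         7.02512339e-02],
       [ 9.99999144e-01, -1.34111832e-04,  1.30129378e-03,
        -7.76096470e-04],
       [-1.28763793e-03, -2.76522486e-01,  9.61006585e-01,
        -1.41605385e-01],
       [ 0.00000000e+00,  0.00000000e+00,  0.00000000e+00,
         1.00000000e+00]])}
{'time': 0.0, 'q': array([6.53756794e+01, 5.01166157e+00, 1.00343874e+01, 9.50981187e+01,
       3.60284724e-04, 9.00017748e+01]), 'qd': array([ 0.02670394,  0.03965726,  0.03623147, -0.07483097, -0.00199088,
        0.05017524]), 'joint_efforts': array([-2.78887474e-04, -5.20391536e+01,  4.64798570e+01,  1.64016680e-02,
        2.24717037e-04,  9.68665574e-06]), 'ee_pos': array([0.22907408, 0.49978489, 0.23057707]), 'tcp_rot': array([-1.79924607e+02, -3.57948996e-04,  1.55373904e+02]), 'wrist_force': array([-0.49209323,  0.13634415, -0.26426567]), 'torque': array([ 0.02188011,  0.03061733, -0.01661457]), 'opening': 0.08525260010652931}
```

View pics/side0.png

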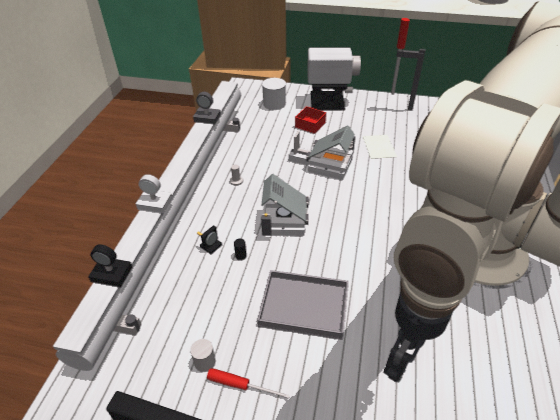

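View pics/top0.png

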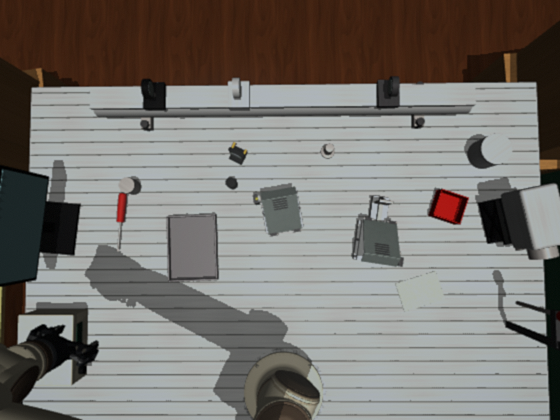

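View pics/wrist0.png

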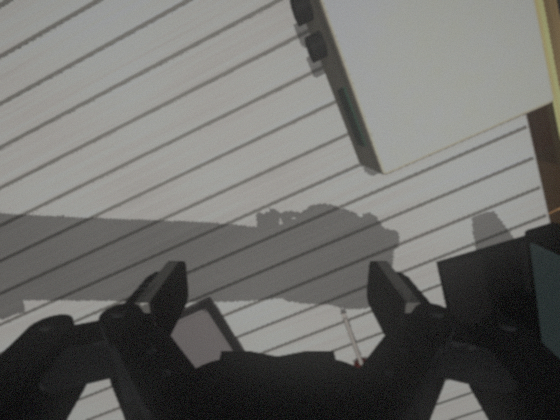

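```bash
cat > h.py <<'E'
import numpy as np, cv2
from scipy.spatial.transform import Rotation as Ro
from workcell import get_obs, camera, get_calibration
def cam(n,obs=None):
    c=get_calibration(n); K=(c['fx'],c['fy'],c['cx'],c['cy'])
    if n=='wrist':
        T=np.eye(4);T[:3,:3]=Ro.from_euler('xyz',obs['tcp_rot'],degrees=True).as_matrix();T[:3,3]=obs['ee_pos']
        M=T@c['mount']; return K,M[:3,:3],M[:3,3]
    return K,Ro.from_euler('xyz',c['attitude'],degrees=True).as_matrix(),np.array(c['eye'])
def ray(C,u,v):
    K,R,e=C; d=R@np.array([(u-K[2])/K[0],(v-K[3])/K[1],1.]); return e,d/np.linalg.norm(d)
def onz(C,u,v,z):
    e,d=ray(C,u,v); return e+d*(z-e[2])/d[2]
def tri(C1,p1,C2,p2):
    e1,d1=ray(C1,*p1);e2,d2=ray(C2,*p2)
    A=np.stack([d1,-d2],1);s=np.linalg.lstsq(A,e2-e1,rcond=None)[0]
    a=e1+s[0]*d1;b=e2+s[1]*d2; return (a+b)/2,np.linalg.norm(a-b)
def proj(C,p):
    K,R,e=C; q=R.T@(np.asarray(p)-e); return K[0]*q[0]/q[2]+K[2],K[1]*q[1]/q[2]+K[3]
E
python3 - <<'E'
from h import *
t=cv2.imread('pics/top0.png');s=cv2.imread('pics/side0.png')
cv2.imwrite('pics/t_f.png',cv2.resize(t[180:280,335:415],None,fx=6,fy=6,interpolation=cv2.INTER_CUBIC))
cv2.imwrite('pics/t_l.png',cv2.resize(t[170:250,240:320],None,fx=7,fy=7,interpolation=cv2.INTER_CUBIC))
cv2.imwrite('pics/s_f.png',cv2.resize(s[110:185,280:370],None,fx=8,fy=8,interpolation=cv2.INTER_CUBIC))
cv2.imwrite('pics/s_l.png',cv2.resize(s[165:245,245:325],None,fx=7,fy=7,interpolation=cv2.INTER_CUBIC))
E
```

```text
(no output)
```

View pics/t_f.png

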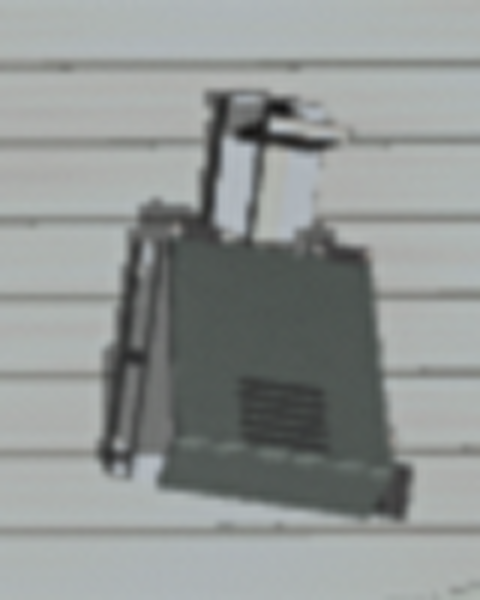

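View pics/s_f.png

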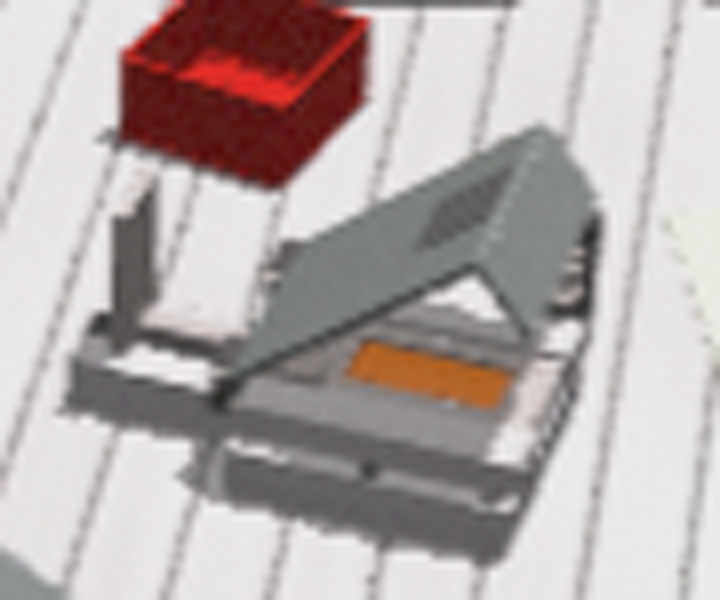

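View pics/t_l.png

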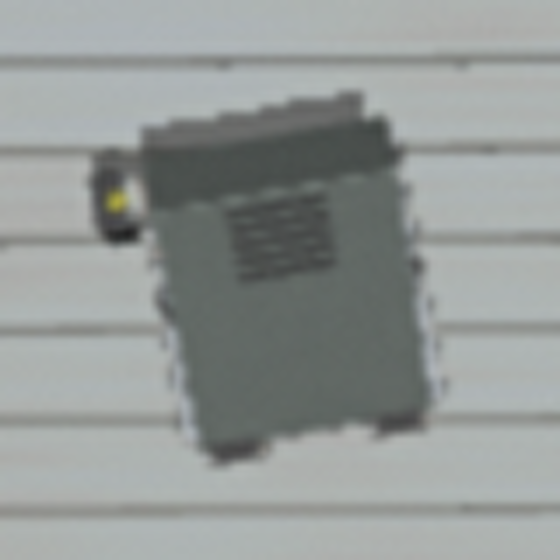

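View pics/s_l.png

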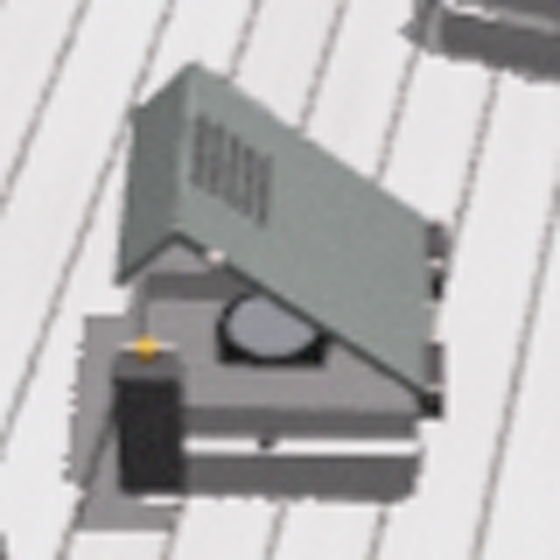

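Run:
```python
from h import *
C=cam('top');S=cam('side')
f=lambda x,y,sx,ox,oy:(ox+x/sx,oy+y/sx)
for n,(x,y),z in [('hingeL',(170,240),.053),('hingeR',(368,255),.053),('pad',(285,413),.135),('lipL',(162,487),.131),('lipR',(380,518),.131),('tabtop',(290,130),.1)]:
    print('F',n,onz(C,*f(x,y,6,335,180),z).round(4))
for n,(x,y),z in [('hingeL',(205,450),.053),('hingeR',(428,418),.053),('pad',(280,238),.135),('lipL',(145,140),.131),('lipR',(385,120),.131),('post',(117,200),.084)]:
    print('L',n,onz(C,*f(x,y,7,240,170),z).round(4))
fp=(335+285/6,180+413/6); sp=(280+465/8,110+212/8)
print('Fpad tri',tri(C,fp,S,sp))
lp=(240+280/7,170+238/7); sp=(245+232/7,165+170/7)
print('Lpad tri',tri(C,lp,S,sp))
t=cv2.imread('pics/top0.png')
cv2.imwrite('pics/t_t.png',cv2.resize(t[200:290,155:230],None,fx=6,fy=6,interpolation=cv2.INTER_CUBIC))
for n,p in dict(tube=(232,183),mirror=(237,153),post=(328,151),red=(448,206),wt=(129,186),sd=(122,220)).items(): print(n,onz(C,*p,.04).round(3))
```

```text
F hingeL [ 0.5148 -0.2406  0.053 ]
F hingeR [ 0.507  -0.3378  0.053 ]
F pad [ 0.4332 -0.2754  0.135 ]
F lipL [ 0.3994 -0.2196  0.131 ]
F lipR [ 0.385  -0.3188  0.131 ]
F tabtop [ 0.5654 -0.2887  0.1   ]
L hingeL [0.4736 0.0383 0.053 ]
L hingeR [ 0.4868 -0.0563  0.053 ]
L pad [0.5577 0.0052 0.135 ]
L lipL [0.5973 0.0588 0.131 ]
L lipR [ 0.6048 -0.0367  0.131 ]
L post [0.5774 0.0733 0.084 ]
Fpad tri (array([ 0.4331414 , -0.27941183,  0.11826984]), np.float64(0.0014430859633803813))
Lpad tri (array([0.55979167, 0.00553085, 0.12359822]), np.float64(0.0026662952993975883))
tube [0.629 0.151 0.04 ]
mirror [0.72  0.136 0.04 ]
post [ 0.725 -0.14   0.04 ]
red [ 0.556 -0.496  0.04 ]
wt [0.621 0.464 0.04 ]
sd [0.518 0.484 0.04 ]
```

View pics/t_t.png

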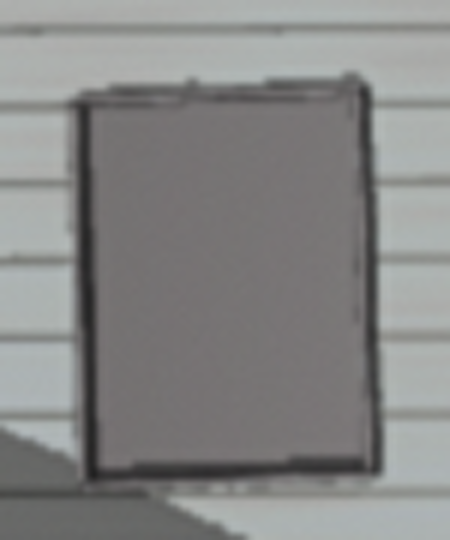

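play_rows:
  commands: "1 10 -30 25 5; 1 20 -70 50 10; 1 30 -110 75 15; 1 40 -150 100 18; 1 50 -190 100 18; 1 60 -230 100 18; 1 70 -270 100 18; 1 80 -310 100 18; 1 90 -350 100 18; 1 100 -390 100 18"

```text
time: 0.98
ee_pos: [0.3253, 0.1226, 0.3313]
tcp_rot: [180.0, 0.0, 173.4]
wrist_force: [1.0, 0.9, 1.3]
opening: 0.0852
```

play_rows:
  commands: "0 10 -40 0 0; 0 20 -80 0 0; 0 30 -120 0 0; 0 40 -160 0 0; 0 50 -200 0 0; 0 60 -240 0 0; 0 70 -280 0 0; 0 80 -320 0 0; 0 90 -360 0 0; 0 95 -385 0 0"

```text
time: 1.82
ee_pos: [0.4208, -0.2641, 0.3301]
tcp_rot: [180.0, -0.1, 173.3]
wrist_force: [1.2, -0.4, -0.2]
opening: 0.0004
```

play_rows:
  commands: "0 0 0 0 0; 0 0 0 0 0; 0 0 0 0 0"

```text
time: 2.07
ee_pos: [0.4204, -0.2603, 0.3311]
tcp_rot: [180.0, -0.0, 173.4]
wrist_force: [0.6, -0.4, 0.4]
opening: 0.0001
```

```bash
cat > snap.py <<'E'
import sys,pickle
from h import *
n=sys.argv[1]; o=get_obs(); im=camera('wrist'); cv2.imwrite(f'pics/{n}.png',im[:,:,::-1]); pickle.dump(o,open(f'{n}.pkl','wb'))
print(o['time'],o['ee_pos'].round(4),o['tcp_rot'].round(2),o['wrist_force'].round(2),abs(o['qd']).max().round(2),o['opening'])
E
python3 snap.py w1
```

```text
2.0667 [ 0.4204 -0.2603  0.3311] [ 1.7997e+02 -4.0000e-02  1.7335e+02] [ 0.63 -0.42  0.37] 1.29 0.00013607160427019042
```

View pics/w1.png

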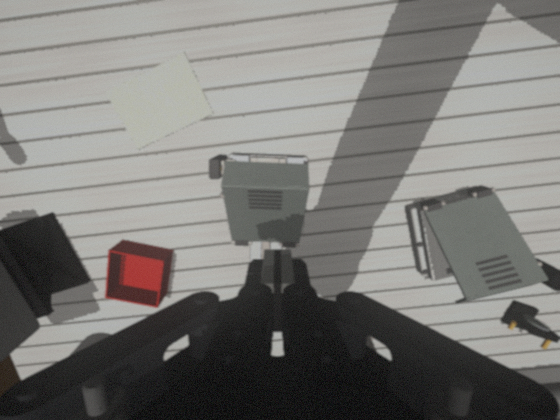

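play_rows:
  commands: "0 10 -10 -10 0; 0 20 -25 -20 0; 0 35 -45 -30 0; 0 50 -60 -40 0; 0 50 -60 -40 0; 0 50 -60 -40 0; 0 50 -60 -40 0"

```text
time: 2.7
ee_pos: [0.4706, -0.3198, 0.2916]
tcp_rot: [180.0, 0.0, 173.4]
wrist_force: [-0.2, 0.2, 0.1]
opening: -0.0001
```

```bash
python3 snap.py w2
```

```text
2.7 [ 0.4706 -0.3198  0.2916] [180.     0.   173.43] [-0.16  0.18  0.1 ] 1.21 -5.0532074433524716e-05
```

play_rows:
  commands: "0 10 30 0 0; 0 20 70 0 0; 0 30 110 0 0; 0 30 120 0 0; 0 30 120 0 0; 0 30 120 0 0; 0 30 120 0 0"

```text
time: 3.33
ee_pos: [0.5003, -0.201, 0.292]
tcp_rot: [-180.0, 0.1, 173.4]
wrist_force: [-0.6, -0.2, -0.6]
opening: -0.0001
```

```bash
python3 snap.py w3
```

```text
3.3333 [ 0.5003 -0.201   0.292 ] [-1.7996e+02  6.0000e-02  1.7337e+02] [-0.61 -0.19 -0.65] 0.92 -0.00010617434777462093
```

View pics/w2.png

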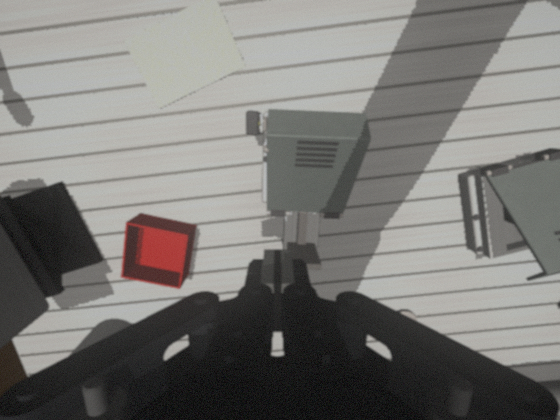

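View pics/w3.png

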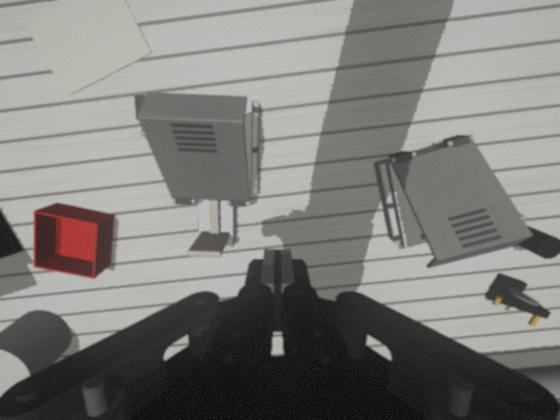

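Run:
```python
import cv2
a=cv2.imread('pics/w2.png');b=cv2.imread('pics/w3.png')
cv2.imwrite('pics/w2f.png',cv2.resize(a[95:275,235:375],None,fx=3.3,fy=3.3,interpolation=cv2.INTER_CUBIC))
cv2.imwrite('pics/w3f.png',cv2.resize(b[80:260,130:270],None,fx=3.3,fy=3.3,interpolation=cv2.INTER_CUBIC))
cv2.imwrite('pics/w3l.png',cv2.resize(b[120:280,370:560],None,fx=3.3,fy=3.3,interpolation=cv2.INTER_CUBIC))
```

```text
(no output)
```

View pics/w2f.png

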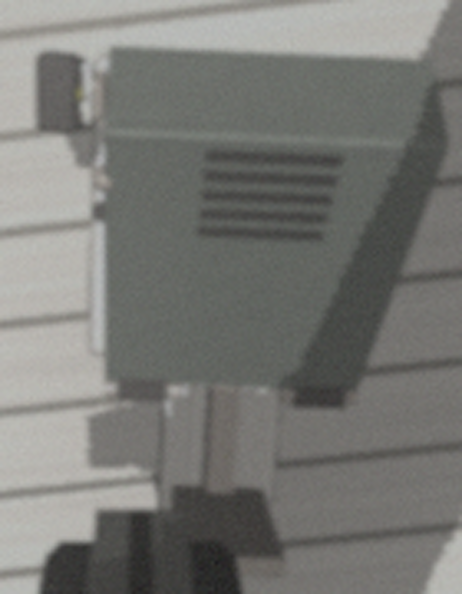

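View pics/w3f.png

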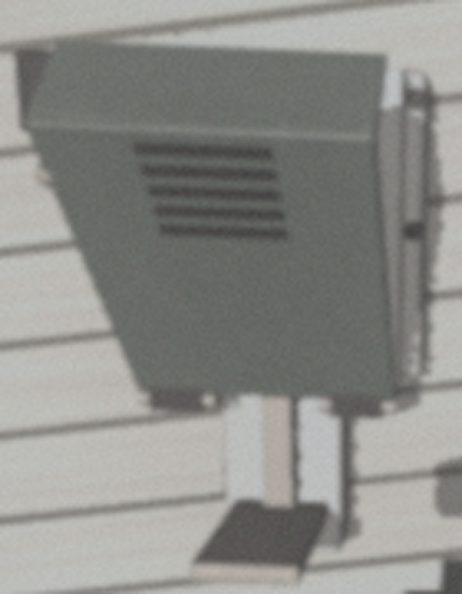

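View pics/w3l.png

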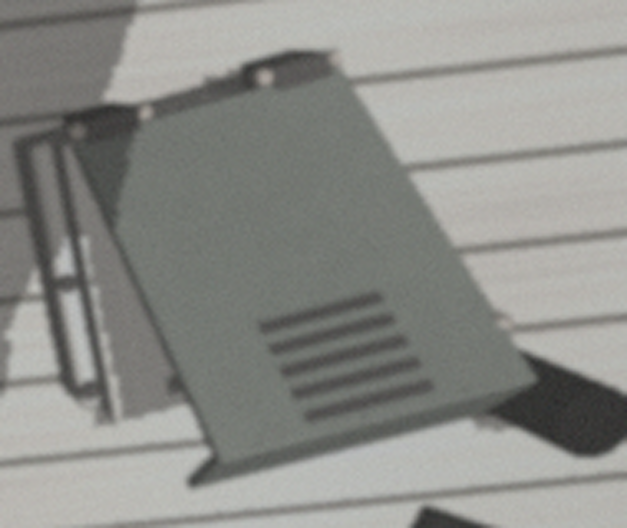

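Run:
```python
from h import *; import pickle
A=cam('wrist',pickle.load(open('w2.pkl','rb')));B=cam('wrist',pickle.load(open('w3.pkl','rb')))
T=cam('top')
fa=lambda x,y:(235+x/3.3,95+y/3.3); fb=lambda x,y:(130+x/3.3,80+y/3.3)
for n,a,b in [('padTL',(205,155),(135,150)),('padTR',(345,160),(272,152)),('padBL',(198,232),(160,232)),('padBR',(325,238),(288,236)),
 ('bendL',(105,133),(30,125)),('bendR',(408,145),(380,135)),('lipL',(110,45),(55,40)),('lipR',(437,62),(387,55)),('hgL',(107,380),(140,390)),('hgR',(293,388),(392,388)),
 ('tabtopR',(283,556),(300,567)),('tabbotL',(172,488),(235,505)),('tabbotR',(265,490),(328,505))]:
    p,e=tri(A,fa(*a),B,fb(*b)); print(n,p.round(4),'gap',round(e*1e3,1))
print('tabtop L,R B z=.1',onz(B,*fb(193,567),.1),onz(B,*fb(300,567),.1),onz(A,*fa(283,556),.1))
fl=lambda x,y:(370+x/3.3,120+y/3.3)
ft=lambda x,y:(240+x/7,170+y/7)
for n,b,t in [('hgL',(340,75),(205,448)),('pad',(345,355),(280,238)),('bendL?',(535,380),(155,208)),('bendR?',(222,462),(402,175))]:
    p,e=tri(B,fl(*b),T,ft(*t)); print('lens',n,p.round(4),round(e*1e3,1))
```

```text
padTL [ 0.4198 -0.2947  0.1304] gap 0.6
padTR [ 0.4254 -0.2545  0.1344] gap 0.0
padBL [ 0.4446 -0.2982  0.1123] gap 0.6
padBR [ 0.4507 -0.2581  0.1135] gap 0.0
bendL [ 0.4099 -0.3231  0.1311] gap 0.0
bendR [ 0.4247 -0.2268  0.0992] gap 2.4
lipL [ 0.385  -0.3192  0.1088] gap 0.4
lipR [ 0.4011 -0.22    0.11  ] gap 0.1
hgL [ 0.5056 -0.3366  0.0558] gap 0.3
hgR [ 0.5407 -0.252  -0.0342] gap 8.2
tabtopR [ 0.5699 -0.2778  0.0942] gap 0.8
tabbotL [ 0.5645 -0.3165  0.0301] gap 1.3
tabbotR [ 0.5689 -0.2768  0.0318] gap 0.6
tabtop L,R B z=.1 [ 0.56343976 -0.31475347  0.1       ] [ 0.56788136 -0.27648579  0.1       ] [ 0.56653048 -0.27833084  0.1       ]
lens hgL [0.4767 0.0374 0.0618] 4.6
lens pad [0.5594 0.0046 0.1263] 2.6
lens bendL? [0.5695 0.0542 0.1407] 0.3
lens bendR? [ 0.5825 -0.0437  0.146 ] 2.9
```

play_rows:
  commands: "0 25 -25 0 -2; 0 50 -50 0 -2; 0 75 -75 0 -2; 0 102 -101 0 -2; 0 102 -101 -40 -2; 0 102 -101 -80 -2; 0 102 -101 -120 -2; 0 102 -101 -150 -2; 0 102 -101 -150 -2; 0 102 -101 -150 -2"

```text
time: 4.22
ee_pos: [0.6012, -0.3023, 0.1401]
tcp_rot: [179.9, -0.2, 171.3]
wrist_force: [-0.0, 0.3, 1.4]
opening: 0.0004
```

Run:
```python
from h import *
t=camera('top');s=camera('side')
a=cv2.resize(t[180:290,330:430],None,fx=4,fy=4,interpolation=cv2.INTER_CUBIC);b=cv2.resize(s[90:200,270:370],None,fx=4,fy=4,interpolation=cv2.INTER_CUBIC)
cv2.imwrite('pics/p1.png',np.hstack([a,b])[:,:,::-1])
```

```text
(no output)
```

View pics/p1.png

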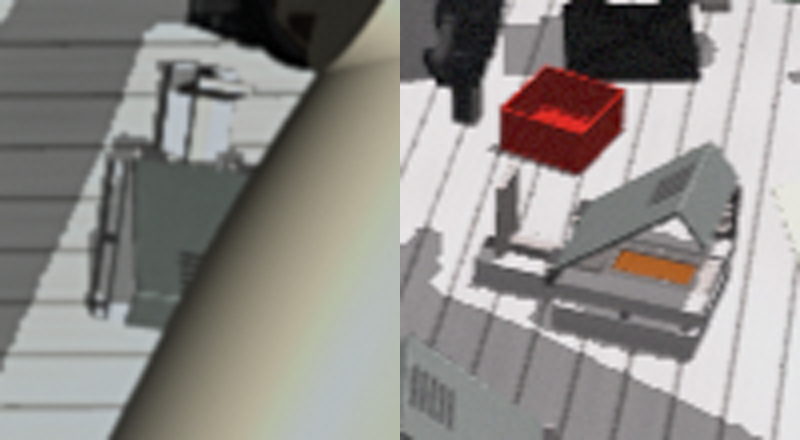

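play_rows:
  commands: "0 0 0 -30 0; 0 0 0 -60 0; 0 0 0 -65 0; 0 0 0 -65 0; 0 0 0 -65 0; 0 -5 1 -65 0; 0 -10 1.5 -65 0; 0 -13 2 -65 0; 0 -13 2 -65 0"

```text
time: 5.07
ee_pos: [0.5892, -0.2997, 0.0775]
tcp_rot: [-180.0, 0.1, 171.4]
wrist_force: [-0.9, -0.2, -0.4]
opening: -0.0001
```

```bash
python3 snap.py w4
```

```text
5.0667 [ 0.5892 -0.2997  0.0775] [-1.7998e+02  7.0000e-02  1.7136e+02] [-0.87 -0.22 -0.42] 0.88 -6.734213697024193e-05
```

View pics/w4.png

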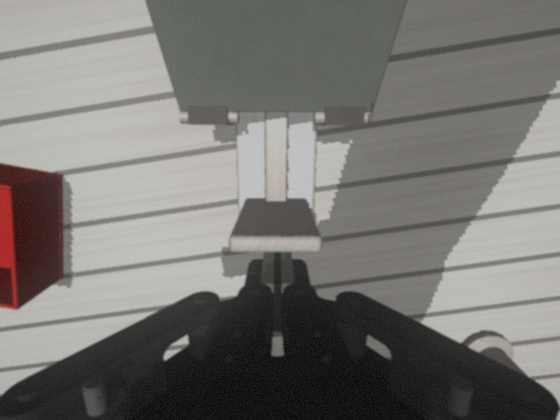

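play_rows:
  commands: "0 -4 0.6 0 0; 0 -8 1.2 0 0; 0 -12 1.8 0 0; 0 -16 2.4 0 0; 0 -20 3 0 0; 0 -24 3.6 0 0; 0 -28 4.2 0 0; 0 -32 4.8 0 0; 0 -35 5.2 0 0; 0 -35 5.2 0 0"

```text
time: 5.95
ee_pos: [0.5542, -0.2941, 0.0764]
tcp_rot: [180.0, 0.0, 171.4]
wrist_force: [4.5, 1.0, -0.4]
opening: -0.0001
```

```bash
python3 snap.py w5
```

```text
5.95 [ 0.5542 -0.2941  0.0764] [1.7998e+02 3.0000e-02 1.7138e+02] [ 4.49  1.05 -0.38] 0.66 -5.144995483853169e-05
```

View pics/w5.png

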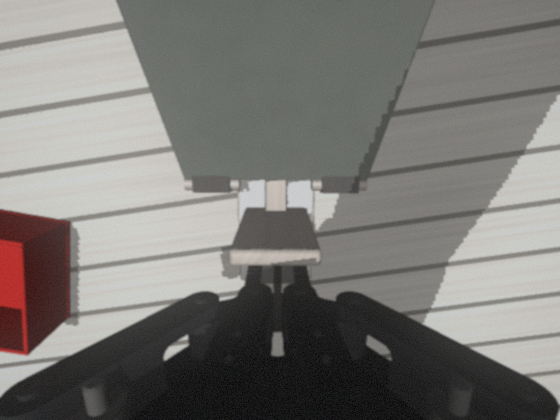

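play_rows:
  commands: "0 -3 0.4 0 0; 0 -6 0.9 0 0; 0 -9 1.3 0 0; 0 -11 1.6 0 0; 0 -11 1.6 0 0; 0 -11 1.6 0 0"

```text
time: 6.5
ee_pos: [0.5438, -0.2925, 0.0764]
tcp_rot: [180.0, 0.0, 171.4]
wrist_force: [4.9, 2.1, 0.3]
opening: -0.0001
```

play_rows:
  commands: "0 -1 0.1 0 0; 0 -2 0.3 0 0; 0 -2 0.3 0 0; 0 -2 0.3 0 0"

```text
time: 6.83
ee_pos: [0.5421, -0.2923, 0.0765]
tcp_rot: [180.0, 0.1, 171.4]
wrist_force: [6.9, 1.6, 0.1]
opening: 0.0001
```

play_rows:
  commands: "0 -1 0.1 0 0; 0 -2 0.3 0 0; 0 -2 0.3 0 0"

```text
time: 7.08
ee_pos: [0.5401, -0.292, 0.0765]
tcp_rot: [180.0, 0.1, 171.4]
wrist_force: [6.3, 1.7, -0.1]
opening: 0.0002
```

Not at the stop yet; check with a side picture, then go on.

play_rows:
  commands: "0 -1 0.1 0 0; 0 -2 0.3 0 0; 0 -2 0.3 0 0"

```text
time: 7.33
ee_pos: [0.539, -0.2918, 0.0765]
tcp_rot: [180.0, 0.2, 171.4]
wrist_force: [11.0, 0.6, -2.5]
opening: -0.0002
```

play_rows:
  commands: "0 -1 0.1 0 0; 0 -2 0.3 0 0; 0 -2 0.3 0 0"

```text
time: 7.58
ee_pos: [0.5388, -0.2918, 0.0767]
tcp_rot: [180.0, 0.4, 171.4]
wrist_force: [20.3, -1.2, -5.9]
opening: -0.0001
```

Run:
```python
from h import *
s=camera('side')
cv2.imwrite('pics/p2.png',cv2.resize(s[90:200,270:390],None,fx=6,fy=5.4,interpolation=cv2.INTER_CUBIC)[:,:,::-1])
```

```text
(no output)
```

View pics/p2.png

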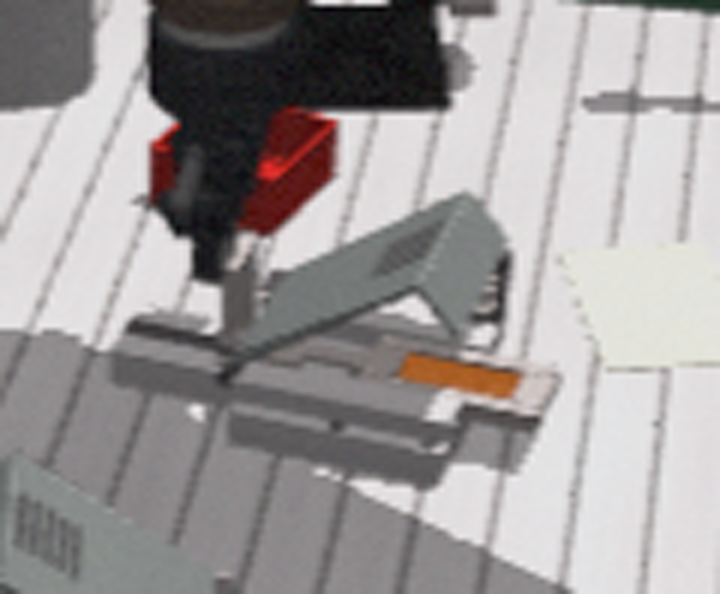

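play_rows:
  commands: "0 10 -1.5 0 0; 0 40 -6 0 0; 0 60 -9 10 0; 0 60 -9 50 0; 0 60 -9 90 0; 0 60 -9 130 0; 0 40 -6 170 0; 0 0 0 185 0; 0 -40 6 185 0; 0 -80 12 185 0"

```text
time: 8.47
ee_pos: [0.4551, -0.2796, 0.2621]
tcp_rot: [-179.9, 0.0, 171.4]
wrist_force: [0.0, -1.0, 1.0]
opening: -0.0004
```

play_rows:
  commands: "0 -35 5 0 0; 0 -50 10 0 0; 0 -50 10 0 0; 0 -50 10 0 0; 0 -50 10 0 0"

```text
time: 8.88
ee_pos: [0.4068, -0.2699, 0.2612]
tcp_rot: [-180.0, -0.0, 171.4]
wrist_force: [0.2, 0.1, -0.1]
opening: 0.0003
```

```bash
python3 snap.py w6
```

```text
8.8833 [ 0.4068 -0.2699  0.2612] [-1.7999e+02 -2.0000e-02  1.7136e+02] [ 0.21  0.15 -0.08] 1.39 0.00032662022798079365
```

play_rows:
  commands: "0 -10 40 0 0; 0 -20 70 0 0; 0 -20 70 0 0; 0 -20 70 0 0; 0 -20 70 0 0"

```text
time: 9.35
ee_pos: [0.3874, -0.1999, 0.261]
tcp_rot: [-180.0, -0.0, 171.4]
wrist_force: [0.6, 0.2, -0.7]
opening: -0.0001
```

```bash
python3 snap.py w7
python3 - <<'E'
import cv2
a=cv2.imread('pics/w6.png');b=cv2.imread('pics/w7.png')
cv2.imwrite('pics/w67.png',cv2.hconcat([a[:,140:420],b[:,20:300]]))
E
```

```text
9.35 [ 0.3874 -0.1999  0.261 ] [-1.7999e+02 -3.0000e-02  1.7143e+02] [ 0.63  0.17 -0.65] 0.89 -6.851205975431609e-05
```

View pics/w67.png

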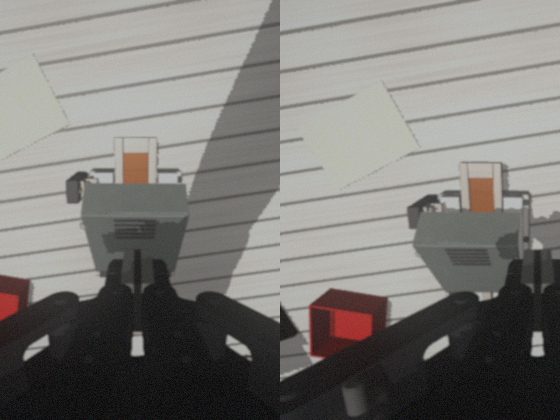

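Run:
```python
import cv2
a=cv2.imread('pics/w6.png')[125:195,200:330];b=cv2.imread('pics/w7.png')[150:220,150:280]
r=lambda x:cv2.resize(x,None,fx=6,fy=6,interpolation=cv2.INTER_CUBIC)
cv2.imwrite('pics/w6z.png',r(a));cv2.imwrite('pics/w7z.png',r(b))
```

```text
(no output)
```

View pics/w6z.png

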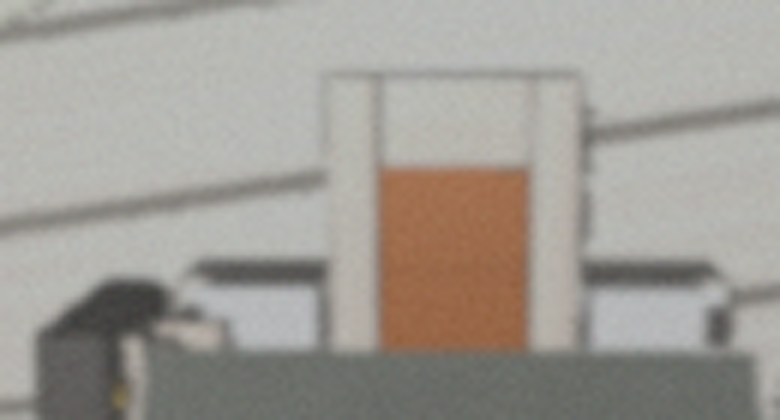

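View pics/w7z.png

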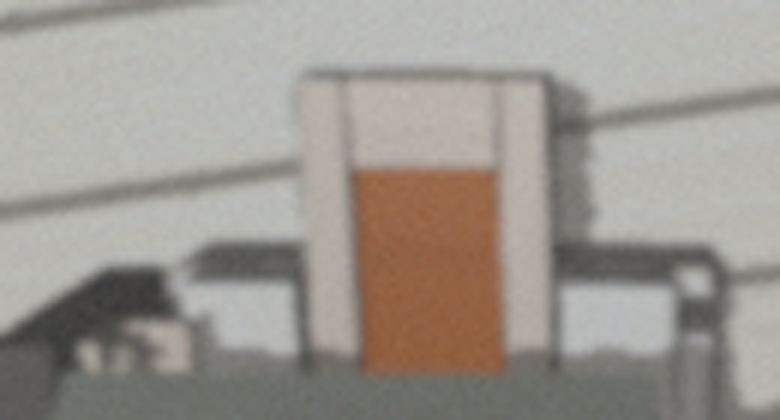

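Run:
```python
from h import *; import pickle
A=cam('wrist',pickle.load(open('w6.pkl','rb')));B=cam('wrist',pickle.load(open('w7.pkl','rb')))
for n,a,b in [('TL',(325,76),(300,76)),('TR',(580,76),(549,76)),('oL',(380,168),(355,168)),('oR',(528,168),(497,168))]:
    a=(200+a[0]/6,125+a[1]/6);b=(150+b[0]/6,150+b[1]/6)
    p,e=tri(A,a,B,b);print(n,p.round(4),round(e*1e3,1),onz(A,*a,.042).round(4),onz(B,*b,.042).round(4))
C=cam('top')
for p in [(79,92),(364,83),(93,478),(378,472)]:
    print('tray',onz(C,155+p[0]/6,200+p[1]/6,.028).round(4))
```

```text
TL [ 0.3484 -0.2889  0.032 ] 0.1 [ 0.3481 -0.2881  0.042 ] [ 0.3475 -0.2862  0.042 ]
TR [ 0.3559 -0.2391  0.0324] 0.2 [ 0.3555 -0.2396  0.042 ] [ 0.3548 -0.2378  0.042 ]
oL [ 0.3676 -0.2807  0.0367] 0.4 [ 0.367  -0.2805  0.042 ] [ 0.367  -0.2794  0.042 ]
oR [ 0.3716 -0.2518  0.0393] 0.1 [ 0.3713 -0.2519  0.042 ] [ 0.3712 -0.2514  0.042 ]
tray [0.5323 0.3474 0.028 ]
tray [0.5362 0.2024 0.028 ]
tray [0.3377 0.3382 0.028 ]
tray [0.3403 0.1944 0.028 ]
```

play_rows:
  commands: "1 -15 -25 0 0; 1 -30 -50 0 0; 1 -38 -63 0 0; 1 -38 -63 -40 0; 1 -38 -63 -80 0; 1 -38 -63 -110 0; 1 -38 -63 -130 0; 1 -38 -63 -130 0; 1 -38 -63 -130 0"

```text
time: 10.15
ee_pos: [0.3483, -0.263, 0.1308]
tcp_rot: [179.9, -0.1, 171.3]
wrist_force: [-0.1, -0.0, 1.0]
opening: 0.0854
```

```bash
python3 snap.py w8
```

```text
10.15 [ 0.3483 -0.263   0.1308] [ 1.7994e+02 -1.1000e-01  1.7133e+02] [-0.07 -0.01  1.04] 2.99 0.08536550736731219
```

View pics/w8.png

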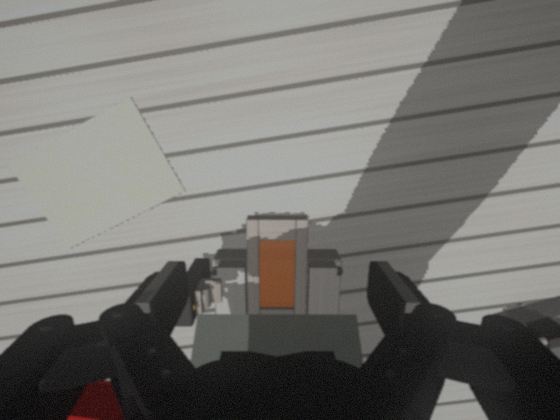

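Run:
```python
from h import *; import pickle
A=cam('wrist',pickle.load(open('w8.pkl','rb')))
for p in [(247,214),(308,214)]: print(onz(A,*p,.042).round(4))
for p in [(196,315),(358,317)]: print('lip',onz(A,*p,.108).round(4))
```

```text
[ 0.3426 -0.2866  0.042 ]
[ 0.3499 -0.2389  0.042 ]
lip [ 0.3842 -0.3201  0.108 ]
lip [ 0.401  -0.2203  0.108 ]
```

play_rows:
  commands: "1 0 0 -30 0; 1 0 0 -50 0; 1 0 0 -65 0; 1 0 0 -75 0; 1 0 0 -75 0; 1 0 0 -75 0"

```text
time: 10.7
ee_pos: [0.3492, -0.2632, 0.0575]
tcp_rot: [-180.0, 0.1, 171.4]
wrist_force: [-0.1, 0.3, 0.5]
opening: 0.0851
```

play_rows:
  commands: "1 -1 0 -10 0; 1 -1 0 -18 0; 1 -1 0 -25 0; 1 -1 0 -30 0; 1 -1 0 -30 0; 1 -1 0 -30 0"

```text
time: 11.2
ee_pos: [0.3475, -0.2626, 0.026]
tcp_rot: [180.0, -0.0, 171.4]
wrist_force: [0.3, 0.9, -0.5]
opening: 0.0853
```

```bash
python3 snap.py w9;  python3 - <<'E'
from h import *
s=camera('side')
cv2.imwrite('pics/p3.png',cv2.resize(s[90:220,270:430],None,fx=4.5,fy=4.5,interpolation=cv2.INTER_CUBIC)[:,:,::-1])
E
```

```text
11.2 [ 0.3475 -0.2626  0.026 ] [ 1.7998e+02 -3.0000e-02  1.7138e+02] [ 0.26  0.88 -0.53] 0.69 0.08532350257556351
```

View pics/w9.png

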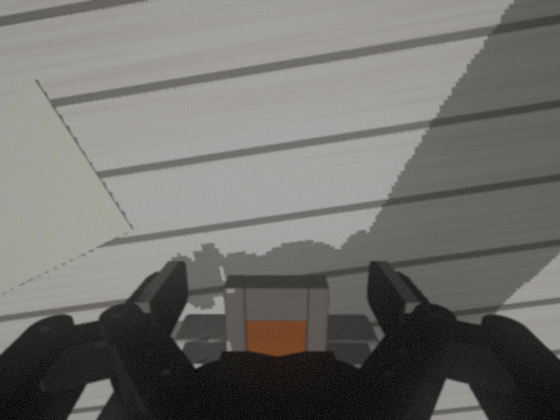

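View pics/p3.png

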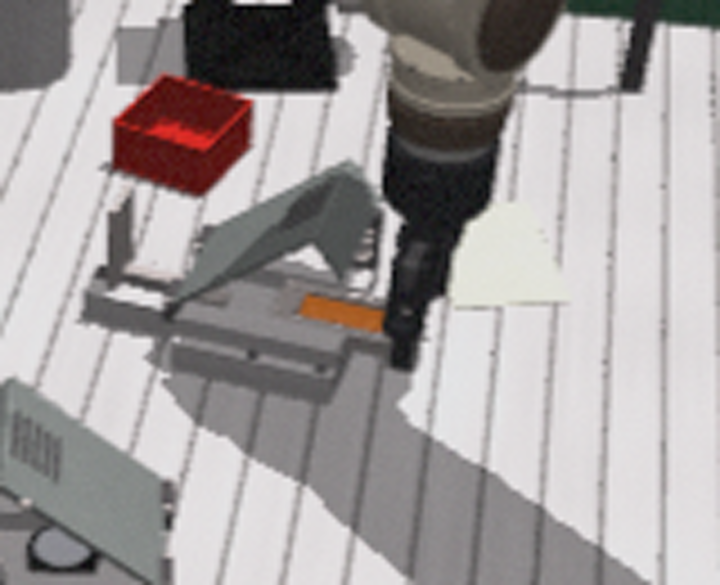

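Run:
```python
from h import *; import pickle
A=cam('wrist',pickle.load(open('w9.pkl','rb')))
for p in [(226,290),(328,290)]: print(onz(A,*p,.042).round(4))
for p in [(226,277),(328,277)]: print(onz(A,*p,.028).round(4))
```

```text
[ 0.3476 -0.2872  0.042 ]
[ 0.3547 -0.2403  0.042 ]
[ 0.348  -0.2895  0.028 ]
[ 0.3558 -0.2381  0.028 ]
```

play_rows:
  commands: "1 1 0 0 0; 1 2 0 0 0; 0 2 0 0 0; 0 2 0 0 0; 0 2 0 0 0; 0 2 0 0 0; 0 2 0 0 0; 0 2 0 0 0; 0 2 0 0 0; 0 2 0 0 0"
  force: 60

```text
time: 12.13
ee_pos: [0.3497, -0.2628, 0.0264]
tcp_rot: [-180.0, 0.0, 171.4]
wrist_force: [-0.2, 0.3, 1.8]
opening: 0.0477
```

play_rows:
  commands: "0 -2 0.3 0 0; 0 -4 0.6 0 0; 0 -6 0.9 0 0; 0 -6 0.9 0 0; 0.9 -6 0.9 0 0; 0.9 -6 0.9 0 0; 0.9 -6 0.9 0 0; 0.9 -6 0.9 0 0; 0.9 -3 0.5 0 0; 0.9 0 0 0 0"

```text
time: 12.97
ee_pos: [0.3499, -0.2628, 0.0263]
tcp_rot: [180.0, -0.0, 171.4]
wrist_force: [0.1, -0.3, -0.0]
opening: 0.0765
```

play_rows:
  commands: "0.9 0.5 0 0 0; 0.9 0.5 0 0 0; 0 0.5 0 0 0; 0 0.5 0 0 0; 0 0.5 0 0 0; 0 0.5 0 0 0; 0 0.5 0 0 0; 0 0.5 0 0 0; 0 0.5 0 0 0"
  force: 70

```text
time: 13.72
ee_pos: [0.3501, -0.2627, 0.0264]
tcp_rot: [-180.0, -0.0, 171.4]
wrist_force: [-2.3, 1.0, 2.7]
opening: 0.0479
```

```bash
python3 snap.py w10
```

```text
13.7167 [ 0.3501 -0.2627  0.0264] [-180.     -0.    171.37] [-2.31  1.    2.71] 0.09 0.047930948352554945
```

View pics/w10.png

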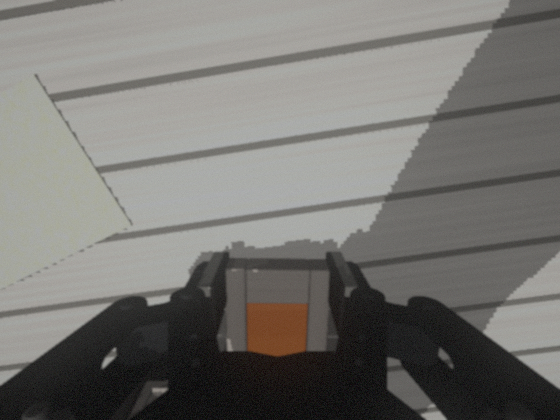

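play_rows:
  commands: "0 -3 0.4 0.5 0; 0 -8 1.2 1 0; 0 -15 2.2 1.5 0; 0 -25 3.7 2 0; 0 -35 5.2 2 0; 0 -45 6.7 2 0; 0 -55 8.2 2 0; 0 -65 9.7 2 0; 0 -70 10.5 2 0; 0 -70 10.5 2 0"

```text
time: 14.6
ee_pos: [0.2791, -0.2522, 0.0284]
tcp_rot: [-180.0, 0.0, 171.3]
wrist_force: [-0.1, -0.7, -1.4]
opening: 0.048
```

```bash
python3 snap.py w11;  python3 - <<'E'
from h import *
s=camera('side')
cv2.imwrite('pics/p4.png',cv2.resize(s[90:220,270:430],None,fx=4.5,fy=4.5,interpolation=cv2.INTER_CUBIC)[:,:,::-1])
E
```

```text
14.6 [ 0.2791 -0.2522  0.0284] [-1.7999e+02  1.0000e-02  1.7132e+02] [-0.1  -0.69 -1.37] 1.44 0.047995009247493677
```

View pics/p4.png

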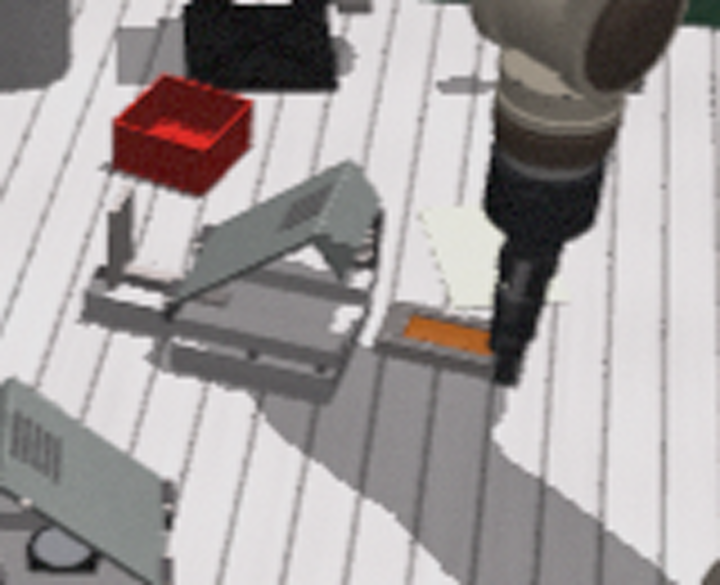

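View pics/w11.png

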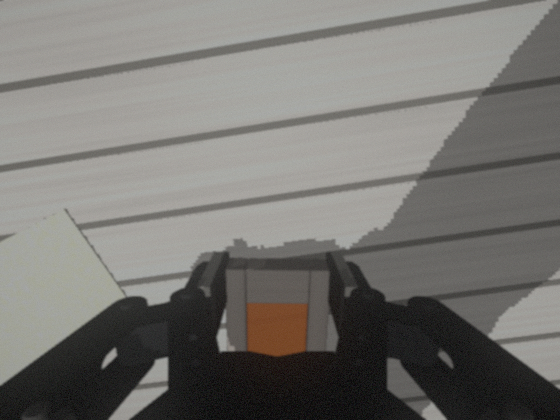

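play_rows:
  commands: "0 0 0 15 0; 0 0 0 40 0; 0 2 10 70 0; 0 8 35 100 0; 0 14 65 130 2; 0 20 95 150 4; 0 26 125 160 6; 0 33 155 160 8; 0 39 185 160 10; 0 46 215 160 11"

```text
time: 15.53
ee_pos: [0.3267, -0.0357, 0.1888]
tcp_rot: [-180.0, 0.1, -177.5]
wrist_force: [1.6, -0.5, -2.8]
opening: 0.048
```

play_rows:
  commands: "0 6 30 0 0; 0 13 60 0 0; 0 19 90 0 0; 0 26 120 0 0; 0 32 150 0 0; 0 39 180 0 0; 0 46 210 0 0; 0 53 240 0 0; 0 60 270 0 0; 0 64 290 0 0"

```text
time: 16.37
ee_pos: [0.3906, 0.2558, 0.1878]
tcp_rot: [180.0, -0.0, -177.5]
wrist_force: [1.1, -1.0, -1.5]
opening: 0.0482
```

play_rows:
  commands: "0 2 10 0 0; 0 3 14 0 0; 0 3 14 0 0; 0 3 14 0 0"

```text
time: 16.7
ee_pos: [0.3931, 0.2661, 0.1883]
tcp_rot: [-180.0, -0.0, -177.6]
wrist_force: [1.0, 0.3, -1.4]
opening: 0.0478
```

```bash
python3 snap.py w12;  python3 - <<'E'
from h import *
s=camera('side');t=camera('top')
a=cv2.resize(s[200:350,230:400],None,fx=2.3,fy=2.3,interpolation=cv2.INTER_CUBIC);b=cv2.resize(t[150:300,120:290],None,fx=2.3,fy=2.3,interpolation=cv2.INTER_CUBIC)
cv2.imwrite('pics/p5.png',np.hstack([a,b])[:,:,::-1])
E
```

```text
16.7 [0.3931 0.2661 0.1883] [-1.7998e+02 -2.0000e-02 -1.7764e+02] [ 0.97  0.3  -1.39] 0.92 0.047819130497468505
```

View pics/p5.png

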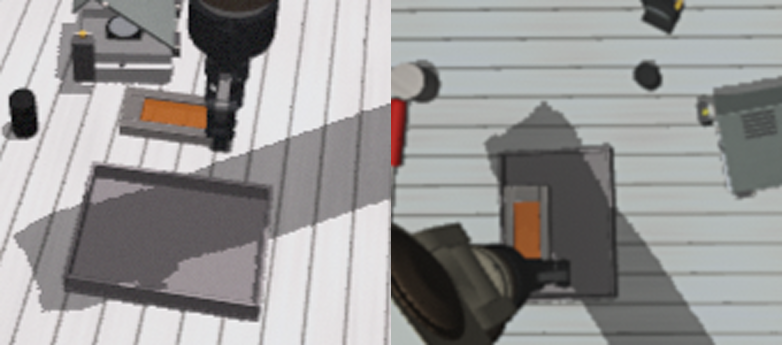

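View pics/w12.png

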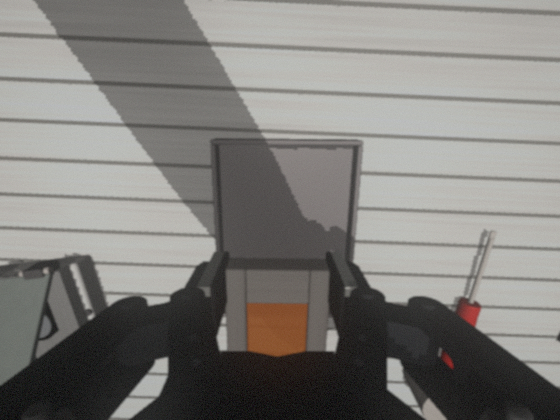

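Run:
```python
from h import *; import pickle
A=cam('wrist',pickle.load(open('w12.pkl','rb')))
for p in [(212,140),(363,140),(212,200),(361,200)]: print(onz(A,*p,.028).round(4))
S=cam('side');s=cv2.imread('pics/side0.png')
T=cam('top')
# tray corners side view (from first picture) 
for p,z in [((273,273),.028),((348,278),.028),((258,328),.0),((340,334),.0)]: print('side',onz(S,*p,z).round(4))
```

```text
[0.3402 0.2004 0.028 ]
[0.3342 0.3466 0.028 ]
[0.4001 0.1994 0.028 ]
[0.3938 0.3517 0.028 ]
side [0.5293 0.2143 0.028 ]
side [0.3423 0.1917 0.028 ]
side [0.5326 0.3582 0.    ]
side [0.3424 0.3346 0.    ]
```

play_rows:
  commands: "0 0 0 -30 0; 0 0 0 -65 0; 0 0 0 -100 0; 0 0 0 -130 0; 0 0 0 -150 0; 0 0 0 -162 0; 0 0 0 -170 0; 0 0 0 -174 0; 0 0 0 -174 0; 0 0 0 -174 0"

```text
time: 17.68
ee_pos: [0.3938, 0.267, 0.0154]
tcp_rot: [180.0, 0.1, -177.6]
wrist_force: [0.5, 0.0, -2.0]
opening: 0.0483
```

```bash
python3 snap.py w13
```

```text
17.6833 [0.3938 0.267  0.0154] [ 1.7995e+02  8.0000e-02 -1.7764e+02] [ 0.49  0.01 -2.02] 0.36 0.048260113006299454
```

play_rows:
  commands: "0 0 0 -2 0; 0 0 0 -4 0; 0 0 0 -6 0; 0 0 0 -6 0; 0 0 0 -6 0"

```text
time: 18.15
ee_pos: [0.3931, 0.2667, 0.0082]
tcp_rot: [-180.0, -0.0, -177.6]
wrist_force: [-0.3, 0.1, -1.2]
opening: 0.048
```

```bash
python3 snap.py w14;  python3 - <<'E'
from h import *
s=camera('side')
cv2.imwrite('pics/p6.png',cv2.resize(s[220:350,230:400],None,fx=4.3,fy=4.3,interpolation=cv2.INTER_CUBIC)[:,:,::-1])
E
```

```text
18.15 [0.3931 0.2667 0.0082] [-1.7999e+02 -1.0000e-02 -1.7763e+02] [-0.34  0.13 -1.18] 0.15 0.048045179635177376
```

View pics/p6.png

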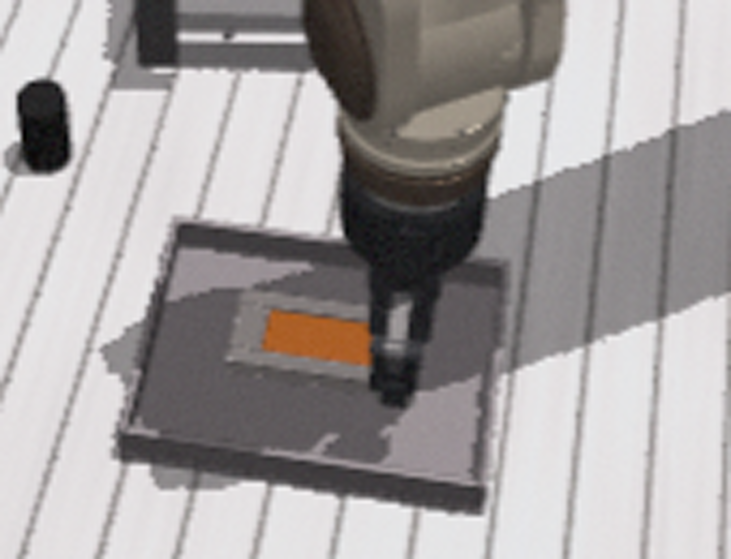

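play_rows:
  commands: "0 0 0 -1 0; 0 0 0 -2 0; 0 0 0 -3 0; 0 0 0 -3 0"

```text
time: 18.58
ee_pos: [0.3931, 0.2667, 0.005]
tcp_rot: [-180.0, -0.0, -177.6]
wrist_force: [-1.3, -0.9, -1.6]
opening: 0.0479
```

play_rows:
  commands: "0 0 0 -0.5 0; 0 0 0 -1 0; 0 0 0 -1 0; 0 0 0 -1 0"

```text
time: 18.92
ee_pos: [0.3932, 0.2668, 0.0043]
tcp_rot: [180.0, 0.0, -177.6]
wrist_force: [-0.1, -0.2, -0.9]
opening: 0.0482
```

play_rows:
  commands: "0 0 0 -0.5 0; 0 0 0 -1 0; 0 0 0 -1 0; 0 0 0 -1 0"

```text
time: 19.25
ee_pos: [0.3933, 0.2668, 0.0039]
tcp_rot: [180.0, 0.0, -177.6]
wrist_force: [-2.0, -2.0, 5.7]
opening: 0.0481
```

play_rows:
  commands: "0.65 0 0 0 0; 0.72 0 0 0 0; 0.8 0 0 0 0; 0.8 0 0 0 0; 0.8 0 0 0 0; 0.8 0 0 0 0"

```text
time: 19.75
ee_pos: [0.3932, 0.2667, 0.0032]
tcp_rot: [-180.0, -0.0, -177.6]
wrist_force: [-0.8, 0.1, -0.8]
opening: 0.0684
```

play_rows:
  commands: "0.8 0 0 10 0; 0.8 0 0 30 0; 0.8 0 0 60 0; 0.8 0 0 100 0; 0.8 0 0 140 0; 0.8 -20 0 180 0; 0.8 -50 0 200 0; 0.8 -50 0 200 0; 0.8 -50 0 200 0"

```text
time: 20.5
ee_pos: [0.343, 0.2673, 0.2058]
tcp_rot: [179.9, 0.2, -177.6]
wrist_force: [-0.8, -0.4, -0.3]
opening: 0.0683
```

```bash
python3 snap.py w15;  python3 - <<'E'
from h import *
s=camera('side')
cv2.imwrite('pics/p7.png',cv2.resize(s[160:350,230:400],None,fx=3,fy=3,interpolation=cv2.INTER_CUBIC)[:,:,::-1])
E
```

```text
20.5 [0.343  0.2673 0.2058] [ 179.85    0.21 -177.55] [-0.78 -0.35 -0.27] 2.56 0.06829501820913635
```

View pics/p7.png

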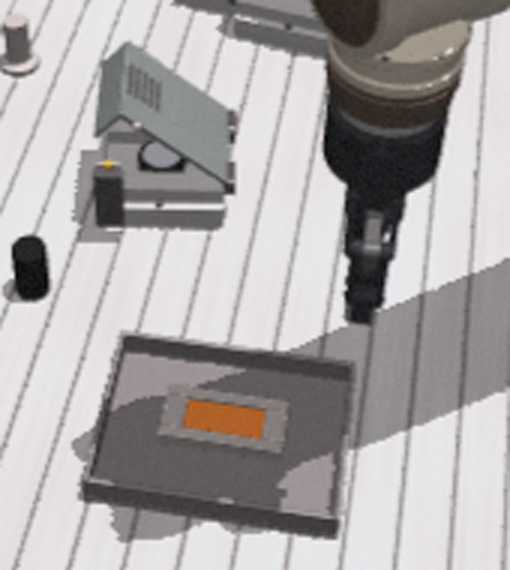

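View pics/w15.png

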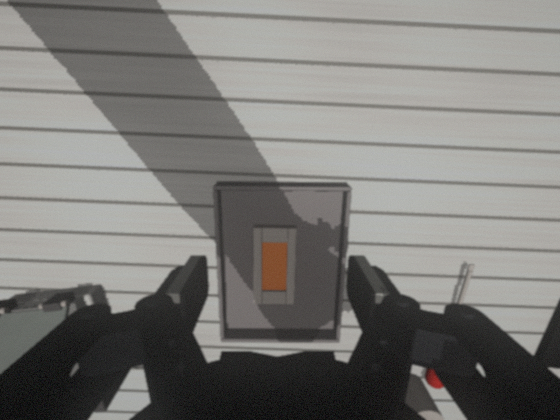

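play_rows:
  commands: "0 20 -25 20 2; 0 40 -55 40 4; 0 62 -85 64 5; 0 85 -115 64 5; 0 110 -145 64 5; 0 135 -175 64 5; 0 160 -205 64 5; 0 185 -235 64 5; 0 205 -260 64 5; 0 215 -275 64 5"

```text
time: 21.43
ee_pos: [0.5599, -0.0117, 0.2645]
tcp_rot: [-180.0, -0.2, -172.8]
wrist_force: [-0.5, 0.3, -0.3]
opening: -0.0003
```

play_rows:
  commands: "0 5 -12 0 0; 0 10 -22 0 0; 0 10 -22 0 0; 0 10 -22 0 0; 0 10 -22 0 0"

```text
time: 21.85
ee_pos: [0.5678, -0.0295, 0.2674]
tcp_rot: [180.0, 0.0, -172.6]
wrist_force: [0.0, -0.2, -0.3]
opening: -0.0
```

```bash
python3 snap.py w16
```

```text
21.85 [ 0.5678 -0.0295  0.2674] [ 179.99    0.   -172.59] [ 0.01 -0.21 -0.27] 0.51 -1.553052021342928e-05
```

play_rows:
  commands: "0 0 30 0 0; 0 0 60 0 0; 0 0 70 0 0; 0 0 70 0 0; 0 0 70 0 0; 0 0 70 0 0"

```text
time: 22.4
ee_pos: [0.568, 0.0395, 0.2675]
tcp_rot: [-180.0, 0.0, -172.6]
wrist_force: [0.8, -0.5, 0.4]
opening: -0.0
```

```bash
python3 snap.py w17
python3 - <<'E'
import cv2
a=cv2.imread('pics/w16.png');b=cv2.imread('pics/w17.png')
cv2.imwrite('pics/w167.png',cv2.hconcat([a[:300,100:460],b[:300,160:520]]))
E
```

```text
22.4 [0.568  0.0395 0.2675] [-1.7998e+02  2.0000e-02 -1.7260e+02] [ 0.83 -0.45  0.36] 0.84 -3.826756847072423e-05
```

View pics/w167.png

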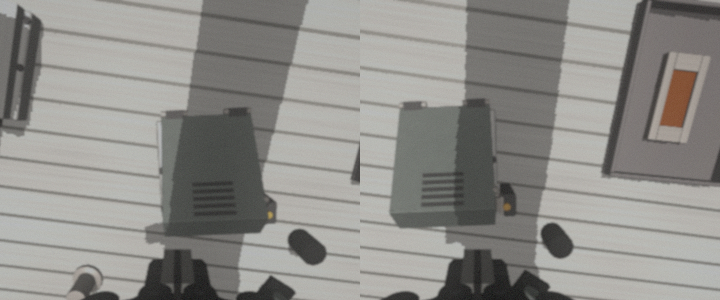

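Run:
```python
import cv2
a=cv2.imread('pics/w16.png')[95:245,250:380];b=cv2.imread('pics/w17.png')[95:245,180:310]
r=lambda x:cv2.resize(x,None,fx=3,fy=3,interpolation=cv2.INTER_CUBIC)
cv2.imwrite('pics/w167z.png',cv2.hconcat([r(a),r(b)]))
```

```text
(no output)
```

View pics/w167z.png

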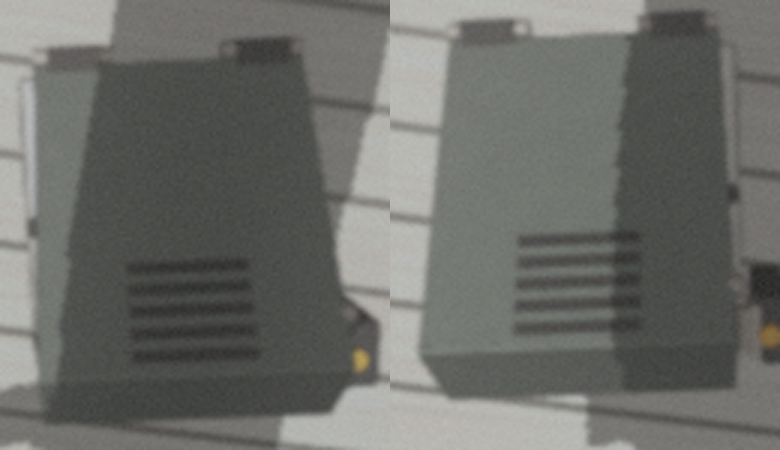

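Run:
```python
from h import *; import pickle
A=cam('wrist',pickle.load(open('w16.pkl','rb')));B=cam('wrist',pickle.load(open('w17.pkl','rb')))
P={}
for n,a,b in [('padTL',(126,264),(519,236)),('padTR',(249,260),(640,233)),('padBL',(132,361),(514,333)),('padBR',(260,353),(641,329)),
  ('hL',(35,70),(450,42)),('hR',(300,62),(717,35)),('bL',(42,386),(420,353)),('bR',(348,376),(737,345)),('lL',(45,422),(447,397)),('lR',(332,412),(735,388))]:
    a=(250+a[0]/3,95+a[1]/3);b=(180+(b[0]-390)/3,95+b[1]/3)
    P[n],e=tri(A,a,B,b);print(n,P[n].round(4),round(e*1e3,1))
p=sum(P[k] for k in P if k[:3]=='pad')/4; h=(P['hL']+P['hR'])/2
print('pad',p,'hinge',h,'yaw pad',np.degrees(np.arctan2(*(P['padTL']-P['padTR'])[:2])),np.degrees(np.arctan2(*(P['bL']-P['bR'])[:2])),'dir',np.degrees(np.arctan2(p[1]-h[1],p[0]-h[0])))
```

```text
padTL [ 0.552  -0.0168  0.1103] 0.2
padTR [0.545  0.0227 0.114 ] 0.3
padBL [ 0.5783 -0.0122  0.1337] 0.0
padBR [0.5708 0.027  0.1352] 1.4
hL [ 0.4938 -0.0567  0.054 ] 0.7
hR [0.4784 0.0408 0.0532] 0.3
bL [ 0.5872 -0.0394  0.1404] 1.4
bR [0.575 0.058 0.129] 1.2
lL [ 0.6108 -0.0369  0.111 ] 0.0
lR [0.5942 0.0612 0.1119] 0.4
pad [0.56151413 0.00516813 0.12329534] hinge [ 0.48611376 -0.00790648  0.05363563] yaw pad 170.00260249454013 172.90082478339525 dir 9.837403839434566
```

play_rows:
  commands: "0 -5 -17 -10 2; 0 -11 -35 -30 2; 0 -11 -35 -60 2; 0 -11 -35 -85 2; 0 -11 -35 -102 2; 0 -11 -35 -102 2; 0 -11 -35 -102 2"

```text
time: 23.03
ee_pos: [0.5567, 0.004, 0.1651]
tcp_rot: [180.0, -0.1, -170.7]
wrist_force: [1.0, 0.1, 0.7]
opening: 0.0003
```

play_rows:
  commands: "0 0 0 -10 0; 0 0 0 -20 0; 0 0 0 -28 0; 0 2 0.3 -34 0; 0 4 0.7 -39 0; 0 6 1 -44 0; 0 8 1.3 -49 0; 0 10 1.7 -54 0"

```text
time: 23.7
ee_pos: [0.5676, 0.0065, 0.1111]
tcp_rot: [-180.0, 0.0, -170.6]
wrist_force: [0.7, 0.2, 2.3]
opening: -0.0003
```

play_rows:
  commands: "0 2 0.4 -4 0; 0 4 0.7 -8 0; 0 6 1 -12 0; 0 7 1.2 -15 0; 0 8 1.3 -18 0; 0 9 1.5 -21 0; 0 9 1.5 -21 0"

```text
time: 24.28
ee_pos: [0.5761, 0.008, 0.0896]
tcp_rot: [180.0, -0.0, -170.6]
wrist_force: [-0.4, 0.5, 2.0]
opening: 0.0003
```

play_rows:
  commands: "0 1 0 -2 0; 0 1.5 0 -4 0; 0 2 0.3 -5 0; 0 2 0.3 -5 0"

```text
time: 24.62
ee_pos: [0.578, 0.0082, 0.0849]
tcp_rot: [-180.0, -0.0, -170.6]
wrist_force: [-0.1, 0.3, -0.5]
opening: 0.0
```

Run:
```python
from h import *
s=camera('side'); print(get_obs()['wrist_force'])
cv2.imwrite('pics/p8.png',cv2.resize(s[140:260,220:340],None,fx=4.5,fy=4.5,interpolation=cv2.INTER_CUBIC)[:,:,::-1])
```

```text
[ 0.13612003  0.4248685  -0.17015829]
```

View pics/p8.png

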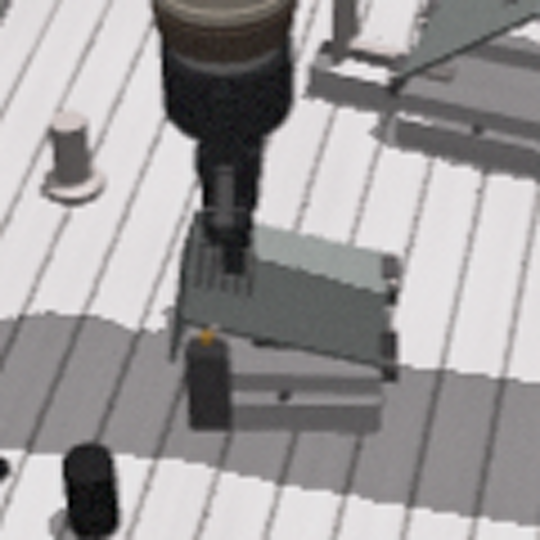

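play_rows:
  commands: "0 0 0 -1 0; 0 0.5 0 -2 0; 0 0.5 0 -3 0; 0 0.5 0 -3 0"

```text
time: 25.0
ee_pos: [0.5788, 0.0082, 0.0825]
tcp_rot: [-180.0, 0.0, -170.6]
wrist_force: [-1.2, -0.7, 3.4]
opening: -0.0
```

play_rows:
  commands: "0 0 0 -1 0; 0 0.5 0 -2 0; 0 0.5 0 -3 0; 0 0.5 0 -3 0"

```text
time: 25.33
ee_pos: [0.5795, 0.0083, 0.0799]
tcp_rot: [-180.0, 0.1, -170.6]
wrist_force: [-1.1, 0.3, 3.7]
opening: -0.0002
```

play_rows:
  commands: "0 0 0 -1 0; 0 0.5 0 -2 0; 0 0.5 0 -3 0; 0 0.5 0 -3 0"

```text
time: 25.67
ee_pos: [0.5801, 0.0083, 0.0764]
tcp_rot: [-180.0, 0.1, -170.6]
wrist_force: [0.9, 0.9, -0.2]
opening: -0.0002
```

play_rows:
  commands: "0 0 0 -1 0; 0 0 0 -2 0; 0 0 0 -2 0"

```text
time: 25.92
ee_pos: [0.5803, 0.0083, 0.0748]
tcp_rot: [-180.0, 0.1, -170.6]
wrist_force: [1.3, 0.1, 5.4]
opening: -0.0
```

play_rows:
  commands: "0 0 0 -1 0; 0 0 0 -2 0; 0 0 0 -2 0"

```text
time: 26.17
ee_pos: [0.5805, 0.0084, 0.0742]
tcp_rot: [-180.0, 0.2, -170.6]
wrist_force: [-2.2, 1.5, 13.9]
opening: 0.0
```

play_rows:
  commands: "0 0 0 -1 0; 0 0 0 -2 0; 0 0 0 -2 0"

```text
time: 26.42
ee_pos: [0.5807, 0.0084, 0.0737]
tcp_rot: [-180.0, 0.2, -170.6]
wrist_force: [-6.7, 1.4, 23.7]
opening: -0.0
```

play_rows:
  commands: "0 0 0 3 0; 0 0 0 6 0; 0 0 0 12 0; 0 0 0 30 0; 0 0 0 60 0; 0 0 0 60 0; 0 0 0 60 0"

```text
time: 27.0
ee_pos: [0.5805, 0.0082, 0.1317]
tcp_rot: [-180.0, 0.1, -170.6]
wrist_force: [-0.6, 0.2, -0.2]
opening: 0.0001
```

Run:
```python
from h import *
s=camera('side'); print(get_obs()['wrist_force'])
cv2.imwrite('pics/p9.png',cv2.resize(s[140:260,220:340],None,fx=4.5,fy=4.5,interpolation=cv2.INTER_CUBIC)[:,:,::-1])
```

```text
[ 0.64612902  0.67083471 -1.33213955]
```

View pics/p9.png

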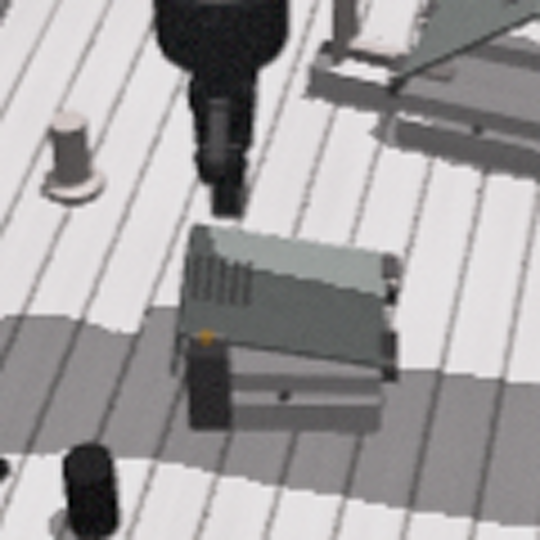

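play_rows:
  commands: "0 0 0 40 0; 0 -10 -20 70 -5; 0 -25 -52 80 -10; 0 -40 -84 80 -15; 0 -55 -116 80 -18; 0 -70 -148 80 -18; 0 -86 -180 80 -18; 0 -102 -212 80 -18; 0 -118 -244 80 -18; 0 -132 -272 80 -18"

```text
time: 27.88
ee_pos: [0.446, -0.2652, 0.2089]
tcp_rot: [180.0, -0.1, 171.3]
wrist_force: [0.4, 0.3, -0.4]
opening: -0.0004
```

play_rows:
  commands: "0 -6 -13 0 0; 0 -6 -13 0 0; 0 -6 -13 -15 0; 0 -6 -13 -30 0; 0 -6 -13 -45 0; 0 -6 -13 -45 0; 0 -6 -13 -45 0"

```text
time: 28.47
ee_pos: [0.4413, -0.2758, 0.1641]
tcp_rot: [179.9, -0.1, 171.4]
wrist_force: [0.2, -0.3, 0.1]
opening: 0.0
```

```bash
python3 snap.py w18;python3 - <<'E'
from h import *
s=camera('side'); print(get_obs()['wrist_force'])
cv2.imwrite('pics/p10.png',cv2.resize(s[90:250,230:390],None,fx=3.5,fy=3.5,interpolation=cv2.INTER_CUBIC)[:,:,::-1])
E
```

```text
28.4667 [ 0.4413 -0.2758  0.1641] [ 1.7993e+02 -1.4000e-01  1.7141e+02] [ 0.23 -0.3   0.07] 2.15 3.1731911219501585e-05
[-0.28299254  0.28895194  0.4228028 ]
```

View pics/p10.png

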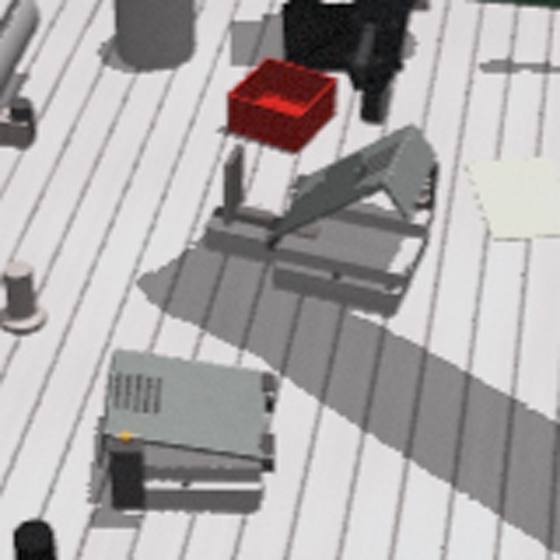

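View pics/w18.png

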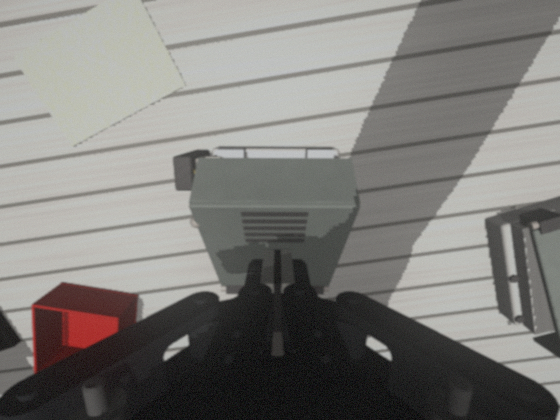

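play_rows:
  commands: "0 0 0 -10 0; 0 0 0 -20 0; 0 0 0 -28 0; 0 -2 0.3 -34 0; 0 -4 0.6 -39 0; 0 -6 0.9 -44 0; 0 -8 1.2 -49 0; 0 -10 1.5 -54 0; 0 -10 1.5 -54 0"

```text
time: 29.32
ee_pos: [0.431, -0.2751, 0.1104]
tcp_rot: [180.0, -0.1, 171.4]
wrist_force: [-1.1, -0.3, -0.1]
opening: 0.0001
```

play_rows:
  commands: "0 -2 0.3 -4 0; 0 -4 0.6 -8 0; 0 -6 0.9 -12 0; 0 -7 1 -15 0; 0 -8 1.2 -18 0; 0 -9 1.3 -21 0; 0 -9 1.3 -21 0"

```text
time: 29.9
ee_pos: [0.4223, -0.2738, 0.0896]
tcp_rot: [180.0, -0.0, 171.4]
wrist_force: [-0.4, -0.8, 0.6]
opening: -0.0001
```

Run:
```python
from h import *
s=camera('side'); print(get_obs()['wrist_force'])
cv2.imwrite('pics/p11.png',cv2.resize(s[90:200,270:390],None,fx=4.5,fy=4.5,interpolation=cv2.INTER_CUBIC)[:,:,::-1])
```

```text
[-0.63798772  0.90799959  0.60555364]
```

View pics/p11.png

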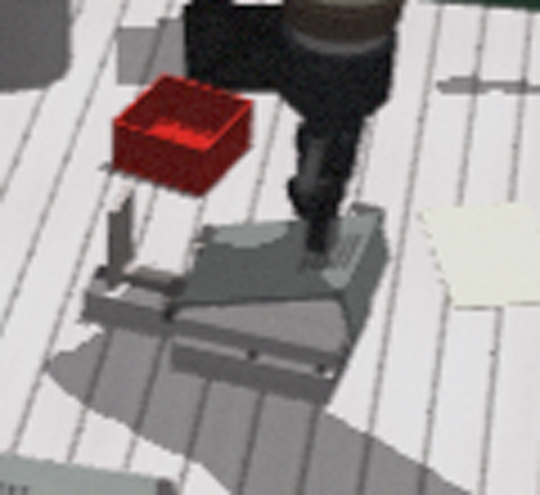

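play_rows:
  commands: "0 -2 0.3 -2 0; 0 -4 0.6 -4 0; 0 -5 0.8 -6 0; 0 -6 0.9 -7 0; 0 -6 0.9 -7 0"

```text
time: 30.37
ee_pos: [0.4164, -0.273, 0.0831]
tcp_rot: [180.0, -0.0, 171.4]
wrist_force: [0.5, -0.5, 0.3]
opening: 0.0004
```

play_rows:
  commands: "0 0 0 -1 0; 0 -0.5 0 -2 0; 0 -0.5 0 -3 0; 0 -0.5 0 -3 0"

```text
time: 30.7
ee_pos: [0.4159, -0.2729, 0.08]
tcp_rot: [180.0, -0.0, 171.4]
wrist_force: [-1.2, 0.6, 1.6]
opening: -0.0001
```

play_rows:
  commands: "0 0 0 -1 0; 0 -0.5 0 -2 0; 0 -0.5 0 -3 0; 0 -0.5 0 -3 0"

```text
time: 31.03
ee_pos: [0.4155, -0.273, 0.077]
tcp_rot: [180.0, -0.0, 171.4]
wrist_force: [-0.3, 0.2, 1.4]
opening: -0.0001
```

play_rows:
  commands: "0 0 0 -1 0; 0 0 0 -2 0; 0 0 0 -2 0"

```text
time: 31.28
ee_pos: [0.4156, -0.273, 0.0751]
tcp_rot: [-180.0, -0.0, 171.4]
wrist_force: [-0.9, 0.0, 2.1]
opening: 0.0001
```

play_rows:
  commands: "0 0 0 -1 0; 0 0 0 -2 0; 0 0 0 -2 0"

```text
time: 31.53
ee_pos: [0.4156, -0.2731, 0.0731]
tcp_rot: [-180.0, -0.0, 171.4]
wrist_force: [-1.2, -1.1, 1.0]
opening: 0.0003
```

play_rows:
  commands: "0 0 0 -1 0; 0 0 0 -2 0; 0 0 0 -2 0"

```text
time: 31.78
ee_pos: [0.4156, -0.2731, 0.0712]
tcp_rot: [180.0, -0.0, 171.4]
wrist_force: [-1.6, 0.6, 1.7]
opening: 0.0001
```

play_rows:
  commands: "0 0 0 -1 0; 0 0 0 -2 0; 0 0 0 -2 0"

```text
time: 32.03
ee_pos: [0.4155, -0.273, 0.0699]
tcp_rot: [-180.0, 0.0, 171.4]
wrist_force: [-4.1, 1.8, 7.1]
opening: -0.0003
```

Roller begins.

play_rows:
  commands: "0 0 0 -1 0; 0 0 0 -2 0; 0 0 0 -2 0"

```text
time: 32.28
ee_pos: [0.4155, -0.273, 0.0678]
tcp_rot: [-180.0, 0.0, 171.4]
wrist_force: [-2.3, 1.1, 3.8]
opening: 0.0001
```

play_rows:
  commands: "0 0 0 -1 0; 0 0 0 -2 0; 0 0 0 -2 0"

```text
time: 32.53
ee_pos: [0.4156, -0.273, 0.0654]
tcp_rot: [-180.0, -0.0, 171.4]
wrist_force: [-1.1, 0.2, 1.7]
opening: -0.0001
```

play_rows:
  commands: "0 0 0 -1 0; 0 0 0 -2 0; 0 0 0 -2 0"

```text
time: 32.78
ee_pos: [0.4156, -0.273, 0.0631]
tcp_rot: [180.0, -0.0, 171.4]
wrist_force: [-0.8, 0.6, 1.3]
opening: 0.0
```

play_rows:
  commands: "0 0 0 -1 0; 0 0 0 -2 0; 0 0 0 -2 0"

```text
time: 33.03
ee_pos: [0.4157, -0.2731, 0.0624]
tcp_rot: [-180.0, 0.0, 171.4]
wrist_force: [-5.3, 2.4, 13.4]
opening: 0.0002
```

play_rows:
  commands: "0 0 0 -1 0; 0 0 0 -2 0; 0 0 0 -2 0"

```text
time: 33.28
ee_pos: [0.4157, -0.2731, 0.0619]
tcp_rot: [-180.0, 0.1, 171.4]
wrist_force: [-10.4, 5.7, 26.1]
opening: 0.0002
```

Run:
```python
from h import *
s=camera('side'); print(get_obs()['wrist_force'])
cv2.imwrite('pics/p12.png',cv2.resize(s[90:200,270:390],None,fx=4.5,fy=4.5,interpolation=cv2.INTER_CUBIC)[:,:,::-1])
```

```text
[-10.86032089   5.24876953  27.09882128]
```

View pics/p12.png

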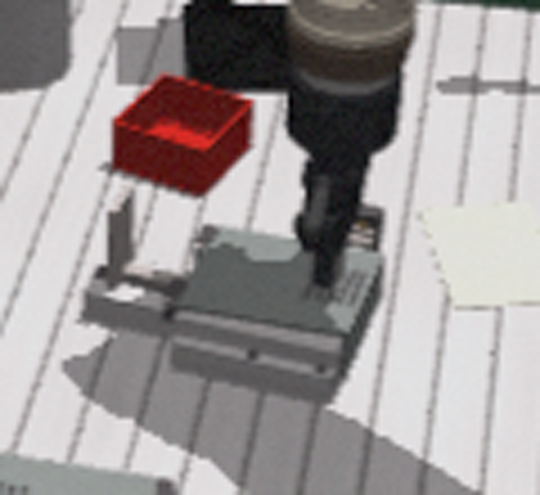

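Force 29 N total against a hard stop; stop pressing, back off and look.

play_rows:
  commands: "0 0 0 3 0; 0 0 0 6 0; 0 0 0 12 0; 0 0 0 30 0; 0 0 0 60 0; 0 0 0 100 0; 0 0 0 140 0; 0 0 0 140 0; 0 0 0 140 0"

```text
time: 34.08
ee_pos: [0.4168, -0.2737, 0.2017]
tcp_rot: [-179.9, 0.2, 171.4]
wrist_force: [0.3, -0.5, -0.7]
opening: 0.0002
```

```bash
python3 snap.py w19;python3 - <<'E'
from h import *
s=camera('side'); t=camera('top'); print(get_obs()['wrist_force'])
cv2.imwrite('pics/p13.png',cv2.resize(s[90:350,230:400],None,fx=2.3,fy=2.3,interpolation=cv2.INTER_CUBIC)[:,:,::-1])
cv2.imwrite('pics/t13.png',t[:,:,::-1])
E
```

```text
34.0833 [ 0.4168 -0.2737  0.2017] [-179.9     0.22  171.38] [ 0.33 -0.51 -0.71] 4.37 0.00016167209552216434
[ 0.91291125  0.60316621 -0.40526546]
```

View pics/p13.png

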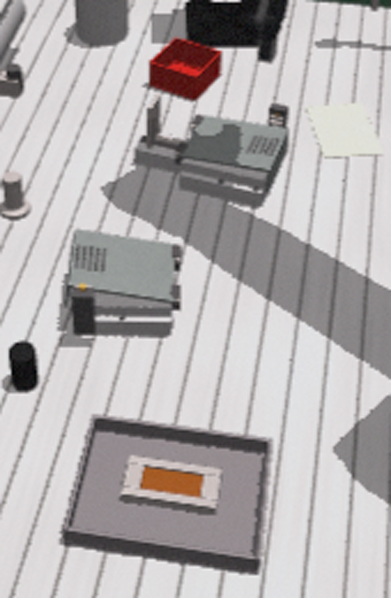

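View pics/w19.png

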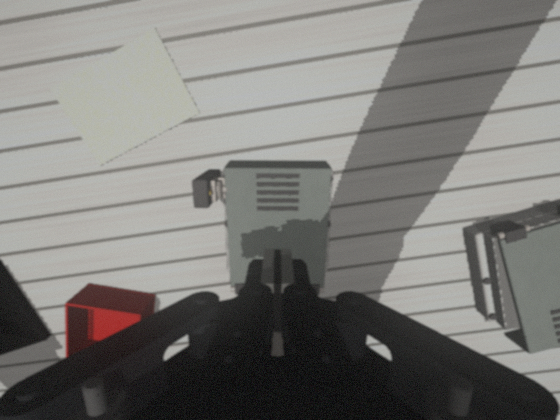

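play_rows:
  commands: "0 -20 0 30 0; 0 -30 0 50 0; 0 -30 0 50 0; 0 -30 0 50 0; 0 -30 0 50 0; 0 -30 0 50 0; 0 -30 0 50 0; 0 -30 0 50 0"

```text
time: 34.9
ee_pos: [0.3857, -0.2728, 0.2483]
tcp_rot: [180.0, -0.1, 171.4]
wrist_force: [0.9, 0.1, -0.1]
opening: 0.0
```

Run:
```python
from h import *
from workcell import job_done
o=get_obs();s=camera('side'); print(o['time'],o['wrist_force'],abs(o['qd']).max())
cv2.imwrite('pics/p14.png',cv2.resize(s[60:400,190:400],None,fx=1.7,fy=1.7)[:,:,::-1])
```

```text
34.9 [ 0.87430435  0.10196988 -0.0891515 ] 0.3871369735410128
```

View pics/p14.png

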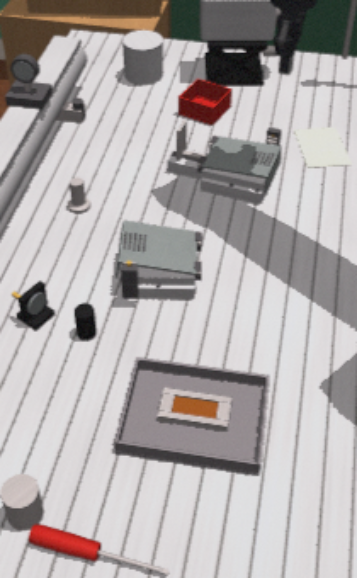

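Both covers are shut, the frame lies flat in the tray, the bystanders are where they were and the arm is clear.

```bash
python3 -c "
from workcell import job_done
print(job_done())"
```

```text
the job is handed in; nothing more can be done
None
```

I handed the job in at about 35 s. The frame was ejected and laid flat in the tray, and both covers were then pressed shut, lens housing first.

- **Ejector:** I pushed the tab to its end stop, where the measured force reached about 20 N. The frame's front edge was clearly out.
- **Frame:** The open cover's lip left little room for the gripper body. I gripped the front edge, drew the frame out 6 mm, regripped deeper and pulled it free. I lowered it until the wrist force showed it on the tray floor (about 6 N), then opened the fingers.
- **Covers:** I pressed each until it stopped hard, peaking at about 25 N on the lens cover and about 30 N on the filter cover. The clear 10 to 18 N roller resistance did not show in my end-of-call readings; on the filter cover they rose only to about 8 N before dropping. I therefore took the hard stop, and the covers staying down after release, as the sign of the snap.
- **Last checks:** The final side picture shows both covers still down, about 8 s after release for the lens and about 1.5 s for the filter. It also shows the frame flat near the tray centre, the bystanders apparently where they started, and the arm clear.
- **Disagreement:** Two-view heights for the frame's top came out at 32 to 39 mm against 42 mm in the text. I used the text's height for the grasp and contact force for the placing.

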